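# Clear the spectrometer bench: sort vials and scoops, seat the alignment ball

## Task

Tidy up the small parts on the bench: stand both amber vials upright in the blue bin, lay both steel scoops flat in the white bin, and seat the white ceramic ball on all three studs of its round red nest. Never tip a vial over or let the ball get down onto the bench, and leave the flask and the two bottles standing where they are.

Things in the scene. Friction and masses are not known exactly. Their poses are not given: they have to be found in the camera images.
- vial_a_mid (a point): First amber glass sample vial, a plain upright cylinder 28 mm in diameter and 62 mm tall with a blue screw cap (27 mm diameter, the top 15 mm); about 45 g. The point is on its axis half-way up, 31 mm above its foot; z is up its axis. The two vials are alike. Starts standing on the bench.
- vial_b_mid (a point): Second amber glass sample vial, a plain upright cylinder 28 mm in diameter and 62 mm tall with a blue screw cap (27 mm diameter, the top 15 mm); about 45 g. The point is on its axis half-way up, 31 mm above its foot; z is up its axis. The two vials are alike. Starts standing on the bench.
- scoop_a_mid (a point): First of two like steel powder scoops, lying flat, 100 mm long along x, about 35 g. The point is mid-length on the centre line, 4 mm above its underside; z up. From x = -50 to +22 mm a straight handle 10 mm wide and 8 mm thick; from x = +20 to +50 mm an open scoop 20 mm wide and 10 mm high. It balances close to this point, where the handle can be gripped across.
- scoop_b_mid (a point): Second of two like steel powder scoops, lying flat, 100 mm long along x, about 35 g. The point is mid-length on the centre line, 4 mm above its underside; z up. From x = -50 to +22 mm a straight handle 10 mm wide and 8 mm thick; from x = +20 to +50 mm an open scoop 20 mm wide and 10 mm high. It balances close to this point, where the handle can be gripped across.
- ball_center (a point): White ceramic alignment ball, 36 mm in diameter, about 90 g; the point is its centre. It starts resting in the dished top of a round cork stand fixed to the bench (44 mm in diameter, 14 mm high), its centre about 27 mm above the bench. The ball's axes mean nothing.
- nest_seat (a point): Where the ball's centre lies when seated, 34 mm above the bench. The nest: a fixed red metal disc, 72 mm diameter, 12 mm high, with three 12 mm round-headed steel studs (tops 23 mm above the bench) on a 17 mm radius, one along +y, 120 degrees apart. Keep fingertips at most 10 mm below the ball's centre to clear the studs; let go within 5 mm of the seat, the ball rolls home.
- vial_bin_in (a point): Blue open plastic bin for the vials, 160 mm long (its x) by 120 mm wide (its y), 35 mm high, walls and floor about 4 mm thick, fixed to the bench. The point is the centre of the inner floor (4 mm above the bench), x along the long side, z up. It and the other bin stand one on the left and one on the right of the work, either way round.
- scoop_tray_in (a point): White open plastic bin for the scoops, 160 mm long (its x) by 120 mm wide (its y), 35 mm high, walls and floor about 4 mm thick, fixed to the bench. The point is the centre of the inner floor (4 mm above the bench), x along the long side, z up. It and the other bin stand one on the left and one on the right of the work, either way round.
- flask: Clear glass volumetric flask with a stopper, 164 mm tall: a body 58 mm in diameter for the lowest 40 mm or so and a slim neck 15 mm in diameter (stopper 18 mm) above 70 mm. Origin at the centre of its underside, z up. Loose, not part of the work: to be left standing where it is.
- green_bottle: Squat green glass jar with a black cap, 52 mm in diameter, 95 mm tall. Origin at the centre of its underside, z up. Loose, not part of the work: to be left standing where it is.
- white_bottle: White plastic bottle with a red cap, 48 mm in diameter, 120 mm tall, on the far side of the work. Origin at the centre of its underside, z up. Loose, not part of the work: to be left standing where it is.
Not all that is in view belongs to the job. What is shaped like the part that bears scoop_a_mid but purple or turquoise is not meant.

How it is judged:
By the outcome, as a careful person would: the job done as asked, in the order asked, and still so for the second after the job is handed in, with the robot touching nothing.
It also fails if it takes over 72 s, if anything falls off the work surface, if the arm or the gripper's body presses on something with over 40 N, if the wrist force passes 120 N, or if a joint passes its speed limit or range.

## Robot

A 6-joint arm with a two-finger parallel gripper is mounted at the origin on the work surface. World frame = base frame: x ahead of the robot, y to its left, z up, the work surface at z = 0. Lengths are in mm, angles in degrees, forces in N, time in s.
With the tool pointing down it reaches from about 275 to 850 mm from the base axis. Payload 5.2 kg.
Tool frame: the origin (TCP) lies on the centre line of the jaws, within the pads' length; the fingertips stand 25 mm ahead of it and the grasp point (between the pads) lies 6 mm ahead of it; z points along the fingers, x is the direction in which the jaws open and shut, and the axes are right-handed (so a half turn about z gives the same grasp; the last joint's range is limited). The gripper opens to 85 mm and grips with 20 to 120 N. Pads are 22 mm wide; open, the fingers measure 114 mm over their backs; the gripper's body (76 mm by 85 mm) begins 54 mm behind the grasp point. The pads swing forward as they close: fully open they stand 13 mm farther back than shut.
Start: joints at [-78.942, 14.817, 87.949, -0, 77.235, -11.62], TCP at [212.071, -507.475, 256.31] pointing down, gripper open.
Joint ranges: [-179.93, 179.93], [-52.35, 119.4], [10.71, 147.94], [-69.91, 249.91], [12.55, 155.21], [-178.61, 178.61]. Speed limits (degrees/s): [147.25, 147.25, 180, 180, 180, 180].

## Interface

Orientations are given as a 3x3 rotation matrix whose columns are the frame's x, y, z axes.
In Python, from rig import robot, viewer gives the robot as it stands.
- The arm moves only by the tool jog_arm, never from a script. Its arguments are lists of equal length, an entry for each row: "fingers": the finger opening in m, from 0 to 0.0854; "offset": the shift along the world's x, y, z in m, a list of three; "yaw": the turn about the world's z in degrees. In form: {"fingers": [fingers, ...], "offset": [[tx, ty, tz], ...], "yaw": [yaw, ...]}. A call has 1 to 5 rows; each row is the pose to reach, as a shift and turn from the pose commanded when the call began; what a row does not reach only later rows make up. A row lasts 1/12 s, in which the tool goes at most 41.7 mm and 7.16 degrees, less where a joint would pass 70% of its speed; a pose out of reach is approached as far as the arm can. A call with a gripper value outside its range is refused whole. The fingers move at their own pace and stop on an object; "newtons" is the grip in N (left out, the last holds). Time passes only in rows, so rows that repeat a pose let the fingers close. It gives the time, the measured TCP pose, the force and the opening at its end, in the units of the state.
- robot.state(): the state, without advancing time (a new reading comes with each control period).
- viewer.capture(name): name is "scene" or "side" or "wrist"; returns a dict with "img" (384x512x3 uint8, red, green, blue), "camera_matrix" (3x3 intrinsics, pixels), "xyz" and "orientation" of the camera in the world. Camera axes: x right, y down, z forward; pixel columns grow to the right and rows downward; lengths in mm; the calibration is good to about 2 mm. A picture is of the moment at which its call begins. There is no depth.
- robot.sign_off(): hands the job in, once; it reports no verdict.
The state is a dict: "time": time; "qpos": joint angles; "joint_vel": joint speeds; "joint_efforts": joint torques, N m; "ee_pos": TCP position; "tool_rot": TCP orientation; "wrist_force": force on the tool from outside, world axes, zero at the start; "ft_torque": the same for the moment, N m; "gripper_width": opening from 0.0 (shut) to 1.0 (fully open).
Only numpy, scipy, OpenCV 4.12 (cv2) and the standard library are available. Lean on these libraries where they do the work, as an engineer would, in place of code of your own. Each camera call takes 0.05 s, during which the arm holds its last target.

## Working session

There is one attempt and no reset: what is moved stays moved. The work goes in short steps, Python scripts to look and compute and a tool call to move; the robot and the scene stay as the last step left them, time stands still between calls to the robot, and variables do not carry over. Pictures are saved under pics/ and viewed, and the job is handed in when it is done.

Besides the shell and the picture viewer there is one more tool, called after "Emit:" as a command line: name --pt "numbers of a row" for each row, then --argument value for the rest. jog_arm: Moves the arm, as the interface text tells. Its arguments: {"type":"object","properties":{"fingers":{"type":"array"},"offset":{"type":"array"},"yaw":{"type":"array"},"newtons":{"type":"number"}},"required":["fingers","offset","yaw"]}

```bash
ls; mkdir -p pics; python3 - <<'E'
from rig import robot, viewer
import cv2,numpy as np
s=robot.state();print(s)
for n in ["scene","side","wrist"]:
    c=viewer.capture(n); cv2.imwrite(f"pics/{n}0.png",cv2.resize(c["img"][:,:,::-1],(800,600)))
    np.savez(f"{n}0.npz",**c)
    print(n,c["camera_matrix"].tolist(),c["xyz"],np.round(c["orientation"],4).tolist())
E
```

```text
pics
{'time': 0.0, 'qpos': array([-7.89432100e+01,  1.48600222e+01,  8.80107716e+01, -1.48508283e-03,
        7.72350533e+01, -1.16187547e+01]), 'joint_vel': array([-0.07236009,  0.07516487, -0.00307169,  0.04385261,  0.00886917,
       -0.09418461]), 'joint_efforts': array([ 2.84614623e-05, -4.46027720e+01, -2.90564579e+01, -1.35745126e-04,
        1.17553477e-02, -1.38591858e-05]), 'ee_pos': array([ 211.95838639, -506.9939624 ,  255.46963301]), 'tool_rot': array([[ 3.85517207e-01, -9.22700569e-01, -3.79103419e-04],
       [-9.22698862e-01, -3.85517237e-01,  1.80823859e-03],
       [-1.81461367e-03, -3.47308796e-04, -9.99998293e-01]]), 'wrist_force': array([ 0.44454908, -0.74476993,  0.57963156]), 'ft_torque': array([0.00533077, 0.0212468 , 0.01071399]), 'gripper_width': 1.001221391176191}
scene [[441.90141139288227, 0.0, 253.08625417974864], [0.0, 441.90141139288227, 190.13833736724195], [0.0, 0.0, 1.0]] [1273.65391083  752.06616345  722.70501307] [[-0.762, 0.3747, -0.5281], [0.6474, 0.4263, -0.6317], [-0.0116, -0.8233, -0.5675]]
side [[355.4050482727255, 0.0, 253.04564085059775], [0.0, 355.4050482727255, 186.76077882121132], [0.0, 0.0, 1.0]] [284.19407924 627.73325133 791.30388426] [[-0.8571, -0.3651, 0.3634], [-0.5151, 0.6137, -0.5984], [-0.0046, -0.7001, -0.7141]]
wrist [[321.6658017722328, 0.0, 256.2514214164918], [0.0, 321.6658017722328, 188.98965181390804], [0.0, 0.0, 1.0]] [ 275.59421707 -481.21086382  372.85315618] [[0.3861, -0.886, -0.2569], [-0.9225, -0.3712, -0.1059], [-0.0015, 0.2779, -0.9606]]
```

View pics/scene0.png

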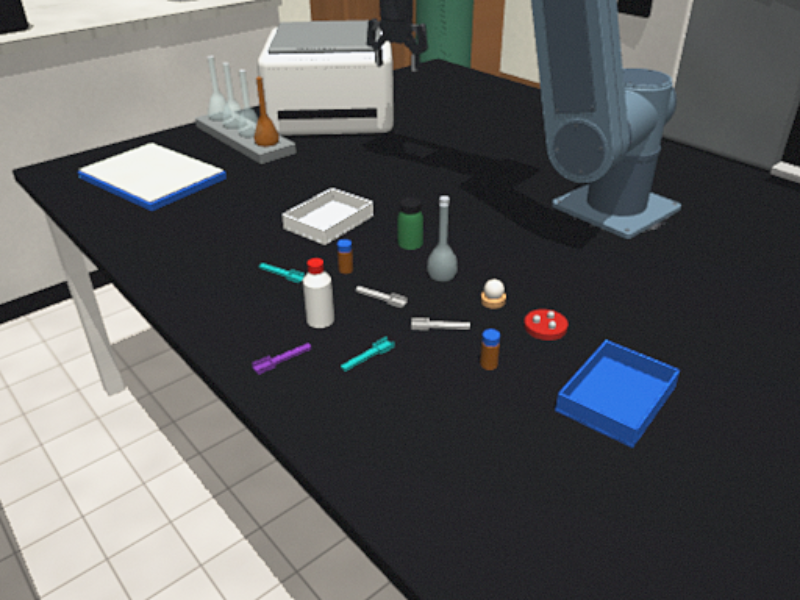

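View pics/side0.png

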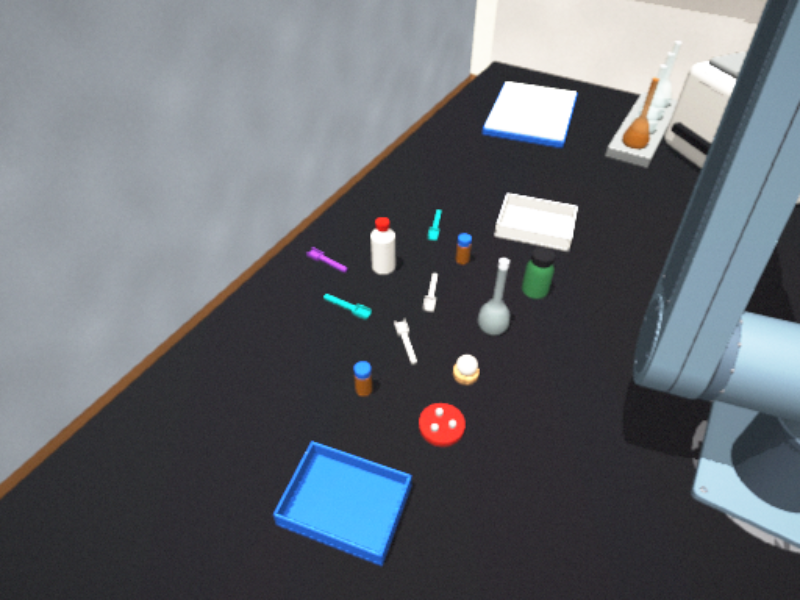

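View pics/wrist0.png

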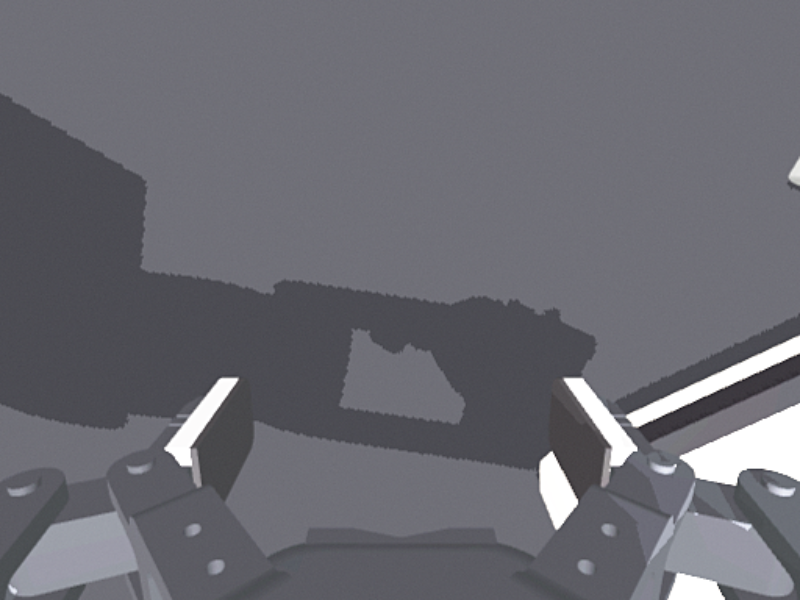

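The scene view (800x600) shows:
- Scoop-shaped things: grey steel at (382,296) and (440,324), turquoise at (282,271) and (368,353), purple at (282,358). I choose the two steel ones.
- Vials: (345,257) and (490,350). The orange flask at (265,130) is a distractor.
- White bin: the open one at (328,215), not the white-and-blue pad at (152,175).
- Blue bin (618,392), ball on cork (493,290), red nest (546,324).

Next I'll measure the positions and check the choice in a close crop.

```bash
cat > h.py <<'E'
import numpy as np,cv2
def load(n): 
    d=np.load(n+".npz"); return {k:d[k] for k in d}
def ray(c,uv):
    K=c["camera_matrix"]; d=c["orientation"]@np.linalg.inv(K)@np.array([uv[0],uv[1],1.]); return c["xyz"],d/np.linalg.norm(d)
def plane(c,uv,z):
    o,d=ray(c,uv); return o+d*(z-o[2])/d[2]
def tri(rs):
    A=np.zeros((3,3));b=np.zeros(3)
    for o,d in rs:
        P=np.eye(3)-np.outer(d,d);A+=P;b+=P@o
    p=np.linalg.solve(A,b); return p,[np.linalg.norm((np.eye(3)-np.outer(d,d))@(p-o)) for o,d in rs]
def proj(c,p):
    q=c["camera_matrix"]@c["orientation"].T@(np.asarray(p,float)-c["xyz"]); return q[:2]/q[2]
def masks(img):
    h=cv2.cvtColor(img,cv2.COLOR_RGB2HSV); H,S,V=[h[...,i].astype(int) for i in range(3)]
    return dict(amber=(H>5)&(H<18)&(S>150)&(V>40)&(V<200), blue=(H>100)&(H<125)&(S>150)&(V>60),
      red=((H<4)|(H>174))&(S>150)&(V>80), white=(S<60)&(V>110), teal=(H>80)&(H<98)&(S>100), purple=(H>130)&(H<160)&(S>80),green=(H>45)&(H<80)&(S>80)&(V>30))
def blobs(m,mn=15):
    n,l,st,ce=cv2.connectedComponentsWithStats(m.astype(np.uint8),connectivity=8)
    return [(st[i],ce[i],l==i) for i in range(1,n) if st[i][4]>=mn]
E
python3 - <<'E'
from h import *
for n in ["scene0","side0"]:
    c=load(n)
    for k,m in masks(c["img"]).items():
        for st,ce,l in blobs(m):
            if st[4]<4000 : print(n,k,st.tolist(),np.round(ce,1), np.round(plane(c,ce,5)[:2]))
a=load("scene0")["img"][160:260,150:350];b=load("side0")["img"][120:280,180:380]
cv2.imwrite("pics/crop1.png",np.hstack([cv2.resize(a,(400,200),interpolation=2),cv2.resize(b,(250,200),interpolation=2)])[:,:,::-1])
cv2.imwrite("pics/crop1.png",np.vstack([cv2.resize(a,(600,300),interpolation=2),cv2.resize(b,(600,300),interpolation=2)])[:,:,::-1])
E
```

```text
scene0 amber [199, 0, 12, 13, 28] [202.    8.3] [ -601. -2032.]
scene0 amber [320, 0, 2, 13, 15] [320.9   6. ] [-1268. -1501.]
scene0 amber [319, 15, 2, 16, 19] [319.6  22.6] [ -918. -1191.]
scene0 amber [321, 47, 22, 8, 27] [332.   50.4] [-542. -758.]
scene0 amber [163, 50, 15, 43, 276] [169.   78.8] [ 316. -978.]
scene0 amber [216, 162, 10, 13, 111] [220.8 167.8] [ 602. -206.]
scene0 amber [307, 220, 13, 17, 156] [312.9 228.4] [602. 184.]
scene0 blue [50, 109, 95, 26, 501] [ 99.1 121.8] [ 746. -767.]
scene0 blue [215, 153, 10, 8, 68] [220.  156.4] [ 562. -263.]
scene0 blue [308, 210, 12, 11, 107] [314.  215.1] [560. 148.]
scene0 blue [355, 217, 80, 70, 3303] [395.  250.5] [516. 368.]
scene0 red [196, 165, 11, 10, 95] [201.4 169.4] [ 652. -238.]
scene0 red [335, 198, 29, 20, 378] [349.1 207.9] [466. 188.]
scene0 white [320, 0, 26, 53, 1059] [332.   26.2] [ -910. -1081.]
scene0 white [394, 0, 50, 57, 1765] [419.1  23.7] [-1346.  -754.]
scene0 white [240, 18, 5, 8, 23] [242.   21.5] [ -575. -1547.]
scene0 white [407, 54, 9, 4, 17] [410.8  56.2] [-763. -429.]
scene0 white [51, 91, 92, 
[... 2584 characters left out ...]
 [259.3 216.4] [608.  62.]
side0 white [432, 207, 18, 39, 61] [440.7 225.2] [ 157. -170.]
side0 white [292, 227, 14, 13, 148] [298.4 232.8] [486.  57.]
side0 white [279, 261, 5, 5, 19] [280.8 263. ] [483. 167.]
side0 white [288, 269, 4, 5, 17] [289.4 270.7] [454. 175.]
side0 white [276, 271, 5, 5, 19] [277.8 273. ] [476. 196.]
side0 white [444, 270, 8, 16, 60] [447.4 277.2] [110.  -9.]
side0 white [445, 292, 67, 62, 1624] [476.8 322.6] [32. 78.]
side0 teal [273, 134, 10, 20, 115] [277.9 145. ] [ 715. -251.]
side0 teal [207, 188, 31, 17, 197] [223.8 195.9] [740.  47.]
side0 purple [196, 158, 27, 17, 162] [208.1 165.8] [861. -38.]
side0 green [334, 166, 21, 25, 368] [343.4 179.1] [ 456. -206.]
```

View pics/crop1.png

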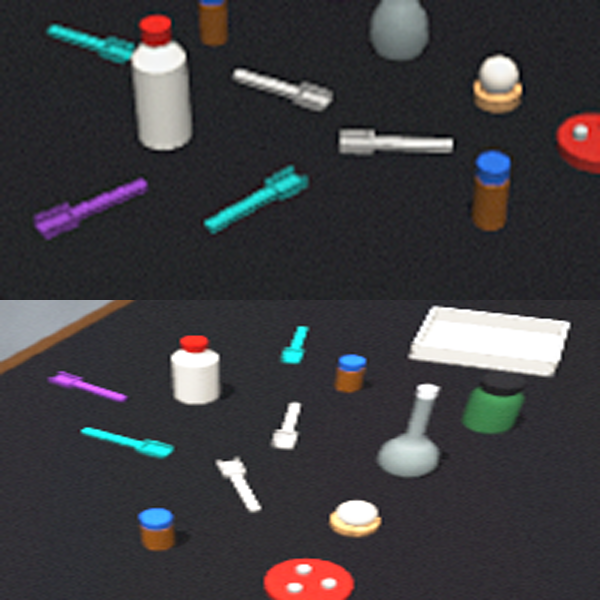

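```bash
cat > m.py <<'E'
from h import *
def pick(c,k,uv):
    return min(blobs(masks(c["img"])[k],10),key=lambda b:np.hypot(*(b[1]-uv)))
def near(c,k,uv,box=14):  # union mask within blob
    return pick(c,k,uv)[2]
def cen(m): y,x=np.nonzero(m); return np.array([x.mean(),y.mean()])
def scoop(c,uv,z=5):
    m=near(c,"white",uv).astype(np.uint8); ys,xs=np.nonzero(m)
    P=np.array([plane(c,(x,y),z)[:2] for x,y in zip(xs,ys)]); mu=P.mean(0)
    w,v=np.linalg.eigh(np.cov((P-mu).T)); a=v[:,1]; t=(P-mu)@a
    # wide end
    s=(P-mu)@v[:,0]; 
    if s[t>t.max()-25].std()<s[t<t.min()+25].std(): a=-a; t=-t
    mid=mu+a*(t.max()+t.min())/2
    hs=t<t.max()-35
    return mid,np.degrees(np.arctan2(a[1],a[0])),t.max()-t.min(),len(P)
if __name__=="__main__":
    A,B=load("scene0"),load("side0")
    for nm,ua,ub,va,vb in [("A",(313,228),(232,247),(314,215),(231,236)),("B",(221,168),(296,163),(220,156),(297,153))]:
        r=[]
        for c,u,v in((A,ua,va),(B,ub,vb)):
            r.append(ray(c,cen(near(c,"amber",u))))
        q=[ray(A,cen(near(A,"blue",va))),ray(B,cen(near(B,"blue",vb)))]
        print("vial",nm,[np.round(x,1) for x in tri(r)],"cap",[np.round(x,1) for x in tri(q)])
    for ua,ub in [((245,189),(275,188)),((279,207),(259,216))]:
        print("scoop",scoop(A,ua),scoop(B,ub))
    for nm,k,ua,ub in [("ball","white",(316,184),(298,233)),("nest","red",(349,208),(282,272)),("teal","teal",(236,226),(224,196)),("teal2","teal",(181,174),(278,145)),("green","green",(262,147),(343,179)),("wcap","red",(201,169),(244,143))]:
        print(nm,[np.round(x,1) for x in tri([ray(A,cen(near(A,k,ua))),ray(B,cen(near(B,k,ub)))])])
    for su,sv in [((343,204),None),((353,207.5),None)]: print("stud",np.round(plane(A,su,21),1))
    for sv in [(280.8,263),(289.4,270.7),(277.8,273)]: print("studB",np.round(plane(B,sv,21),1))
    # flask neck: 
    # bins
    for nm,k,ua,ub in [("blue","blue",(395,250),(220,322)),("white","white",(209.5,137),(343,141.5))]:
        for c,u in((A,ua),(B,ub)):
            m=near(c,k,u).astype(np.uint8)
            hull=cv2.convexHull(cv2.findContours(m,0,1)[0][0] if 0 else np.argwhere(m)[:,::-1].astype(np.int32))
            R=[]
            for z in(0,35):
                im=np.zeros((1000,1000),np.uint8); P=np.array([plane(c,p[0],z)[:2] for p in hull])+[0,600]
                cv2.fillConvexPoly(im,np.round(P).astype(np.int32),1);R.append(im)
            I=R[0]&R[1]; rc=cv2.minAreaRect(np.argwhere(I)[:,::-1].astype(np.float32)); print(nm,np.round(rc[0],1)-[0,600],rc[1:])
E
python3 m.py
```

```text
vial A [array([612.3, 193.5,  14.9]), array([1.6, 1.6])] cap [array([613.6, 192.5,  59. ]), array([0.4, 0.4])]
vial B [array([ 614.5, -186.7,   17.3]), array([1.5, 1.5])] cap [array([ 615.3, -187.1,   58.7]), array([0.1, 0.1])]
scoop (array([622.41130489, -72.06173819]), np.float64(109.61331646870886), np.float64(107.04725602284651), 163) (array([625.18743294, -70.00536918]), np.float64(111.37008056260218), np.float64(110.00331895829726), 138)
scoop (array([601.05517267,  65.44653975]), np.float64(-46.295826522059826), np.float64(101.03623789276023), 209) (array([604.16993087,  65.19956788]), np.float64(-44.615120364881655), np.float64(105.12239536584642), 166)
ball [array([479.1,  76.3,  31.3]), array([0.2, 0.2])]
nest [array([467. , 188.2,   6.3]), array([0.7, 0.7])]
teal [array([741.3,  45.8,   3.7]), array([0.3, 0.3])]
teal2 [array([ 715.4, -252.6,    5.9]), array([1.6, 1.6])]
green [array([ 451.3, -181.5,   30.8]), array([1.7, 1.7])]
wcap [array([747.8, -85.6, 115.1]), array([0.1, 0.1])]
stud [482.7 178.8  21. ]
stud [475.  206.3  21. ]
studB [478.6 176.1  21. ]
studB [450.1 184.6  21. ]
studB [471.6 204.9  21. ]
blue [525.9 362.8] ((164.75436401367188, 103.86373138427734), 10.491477966308594)
blue [529.4 363.4] ((162.73001098632812, 103.91490936279297), 11.003541946411133)
white [ 520.9 -374.6] ((164.75868225097656, 124.62654113769531), 12.528807640075684)
white [ 524.3 -372. ] ((164.21632385253906, 125.38578796386719), 12.52880859375)
```

Crop confirms the choice: both steel scoops are grey, and the turquoise and purple ones are decoys. Blue bin is at (527,363), white bin at (522,-373). I start with vial B at (615,-187).

Emit:
jog_arm --fingers '[0.06,0.06,0.06,0.06,0.06]' --pt "0.032 0.025 0" --pt "0.064 0.05 0" --pt "0.096 0.076 0" --pt "0.128 0.102 0" --pt "0.16 0.127 0" --yaw '[0,0,0,0,0]' --newtons 30

```text
time: 0.57
ee_pos: [373.0, -378.9, 256.1]
tool_rot: [[0.385, -0.923, -0.0], [-0.923, -0.385, 0.001], [-0.001, 0.0, -1.0]]
wrist_force: [0.2, -0.5, 0.3]
gripper_width: 0.702
```

Emit:
jog_arm --fingers '[0.06,0.06,0.06,0.06,0.06]' --pt "0.16 0.127 -0.02" --pt "0.16 0.127 -0.02" --pt "0.16 0.127 -0.02" --pt "0.16 0.127 -0.02" --pt "0.16 0.127 -0.02" --yaw '[0,0,0,0,0]'

```text
time: 0.98
ee_pos: [533.5, -251.5, 235.8]
tool_rot: [[0.386, -0.923, -0.0], [-0.923, -0.386, 0.0], [-0.0, 0.0, -1.0]]
wrist_force: [0.2, -0.7, 0.0]
gripper_width: 0.7
```

Emit:
jog_arm --fingers '[0.06,0.06,0.06,0.06,0.06]' --pt "0.0815 0.0645 -0.086" --pt "0.0815 0.0645 -0.086" --pt "0.0815 0.0645 -0.086" --pt "0.0815 0.0645 -0.086" --pt "0.0815 0.0645 -0.086" --yaw '[0,0,0,0,0]'

```text
time: 1.4
ee_pos: [613.3, -186.2, 146.6]
tool_rot: [[0.389, -0.921, -0.005], [-0.921, -0.389, 0.003], [-0.005, 0.004, -1.0]]
wrist_force: [-0.9, -0.1, 0.3]
gripper_width: 0.702
```

```bash
cat > cap.py <<'E'
import sys
from rig import robot, viewer
from h import *
tag=sys.argv[1]
for n in sys.argv[2:]:
    c=viewer.capture(n); np.savez(f"{n}{tag}.npz",**c); cv2.imwrite(f"pics/{n}{tag}.png",cv2.resize(c["img"][:,:,::-1],(640,480)))
s=robot.state(); print(s["time"],np.round(s["ee_pos"],1),np.round(s["qpos"],0),s["gripper_width"],np.round(s["wrist_force"],1))
E
python3 cap.py 1 wrist; python3 - <<'E'
from h import *
c=load("wrist1")
print(proj(c,(615,-187,62))*1.25,proj(c,(615,-187,0))*1.25)
for k in("amber","blue"):
  for b in blobs(masks(c["img"])[k],40): print(k,b[0],b[1],plane(c,b[1],62 if k=="blue" else 25))
E
```

```text
1.45 [ 613.1 -188.   148.8] [-27.  29.  83.  -0.  69.  40.] 0.7053403166494191 [ 0.4 -0.3  0.8]
[322.78788144 251.87000862] [322.6998809  222.62601416]
amber [244 165  38  29 430] [262.19534884 174.92325581] [ 624.42215364 -186.32707276   25.        ]
blue [244 181  39  41 196] [260.23979592 190.1377551 ] [ 622.72262818 -185.14943842   62.        ]
```

View pics/wrist1.png

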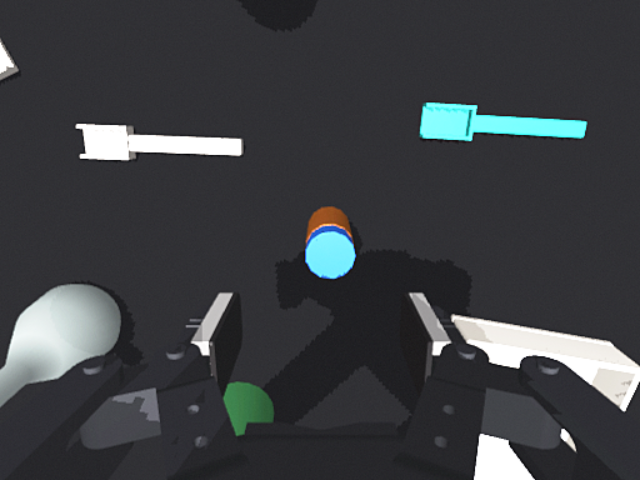

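```bash
python3 - <<'E'
from h import *
c=load("wrist1")
print(plane(c,(330.5/1.25,253.5/1.25),62),c["xyz"])
E
```

```text
[ 615.75749241 -191.11299363   62.        ] [ 677.38225807 -160.30808924  263.64334907]
```

The wrist view shows the vial B cap at (330,253) and the jaws straddle it. I go down and grip.

Emit:
jog_arm --fingers '[0.06,0.06,0.06,0.06,0.06]' --pt "0 -0.002 -0.03" --pt "0 -0.002 -0.06" --pt "0 -0.002 -0.09" --pt "0 -0.002 -0.112" --pt "0 -0.002 -0.112" --yaw '[0,0,0,0,0]'

```text
time: 1.87
ee_pos: [610.2, -191.6, 35.2]
tool_rot: [[0.384, -0.923, -0.006], [-0.923, -0.384, 0.003], [-0.005, 0.005, -1.0]]
wrist_force: [-1.1, 0.8, -0.8]
gripper_width: 0.705
```

Emit:
jog_arm --fingers '[0.04,0.034,0.028,0.02,0.02]' --pt "0 0 0" --pt "0 0 0" --pt "0 0 0" --pt "0 0 0" --pt "0 0 0" --yaw '[0,0,0,0,0]'

```text
time: 2.28
ee_pos: [615.1, -192.3, 41.0]
tool_rot: [[0.386, -0.923, 0.004], [-0.923, -0.386, -0.003], [0.004, -0.003, -1.0]]
wrist_force: [-1.2, -1.6, 6.6]
gripper_width: 0.32
```

```bash
python3 cap.py 2 wrist
```

```text
2.3333 [ 615.1 -192.3   41. ] [-27.  36.  88.  -0.  56.  40.] 0.3186607392461865 [-0.5 -1.5  7.5]
```

View pics/wrist2.png

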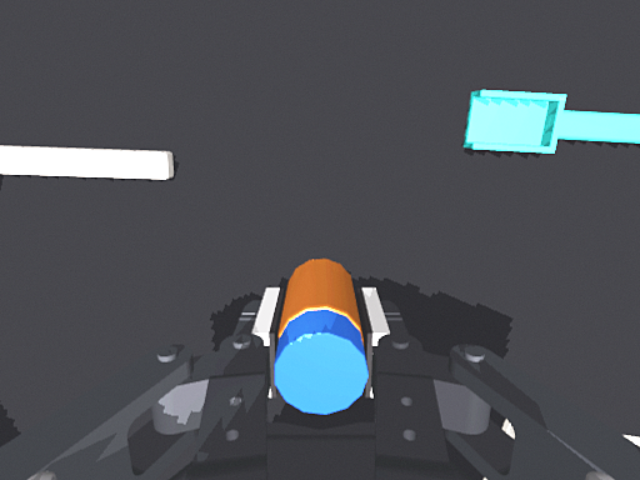

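Vial B is held upright and centred between the pads, cap at (320,375). I lift it and carry it over to the blue bin.

Emit:
jog_arm --fingers '[0.02,0.02,0.02,0.02,0.02]' --pt "0 0 0.02" --pt "0 0 0.06" --pt "0 0 0.1" --pt "0 0 0.14" --pt "0 0.02 0.17" --yaw '[0,0,0,0,0]'

```text
time: 2.75
ee_pos: [614.5, -174.1, 212.9]
tool_rot: [[0.383, -0.924, 0.005], [-0.924, -0.383, -0.004], [0.006, -0.003, -1.0]]
wrist_force: [0.6, -0.5, 0.2]
gripper_width: 0.323
```

Emit:
jog_arm --fingers '[0.02,0.02,0.02,0.02,0.02]' --pt "0 0.035 0.01" --pt "0 0.075 0.015" --pt "0 0.115 0.015" --pt "0 0.155 0.015" --pt "0 0.195 0.015" --yaw '[0,0,0,0,0]'

```text
time: 3.17
ee_pos: [613.3, 25.9, 224.6]
tool_rot: [[0.385, -0.923, 0.002], [-0.923, -0.385, -0.0], [0.001, -0.002, -1.0]]
wrist_force: [1.0, -0.3, -1.4]
gripper_width: 0.318
```

Emit:
jog_arm --fingers '[0.02,0.02,0.02,0.02,0.02]' --pt "0 0.04 0" --pt "0 0.08 0" --pt "0 0.12 0" --pt "0 0.16 0" --pt "0 0.2 0" --yaw '[0,0,0,0,0]'

```text
time: 3.58
ee_pos: [613.1, 226.2, 224.3]
tool_rot: [[0.386, -0.923, 0.001], [-0.923, -0.386, 0.0], [0.0, -0.001, -1.0]]
wrist_force: [0.8, -0.4, 0.4]
gripper_width: 0.316
```

Emit:
jog_arm --fingers '[0.02,0.02,0.02,0.02,0.02]' --pt "-0.028 0.03 0" --pt "-0.056 0.061 0" --pt "-0.085 0.093 -0.01" --pt "-0.11 0.12 -0.04" --pt "-0.118 0.13 -0.07" --yaw '[0,0,0,0,0]'

```text
time: 4.0
ee_pos: [494.5, 357.9, 156.8]
tool_rot: [[0.388, -0.922, 0.007], [-0.922, -0.388, 0.004], [-0.002, -0.008, -1.0]]
wrist_force: [-0.1, 0.3, -0.4]
gripper_width: 0.318
```

```bash
python3 cap.py 3 wrist scene
```

```text
4.1 [489.4 355.3 148.7] [25. 26. 88.  0. 67. 92.] 0.32323143989257386 [-1.4 -1.2 -0.4]
```

View pics/wrist3.png

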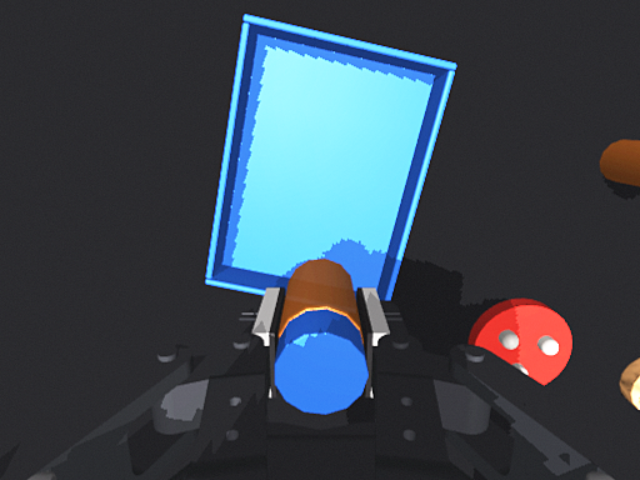

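View pics/scene3.png

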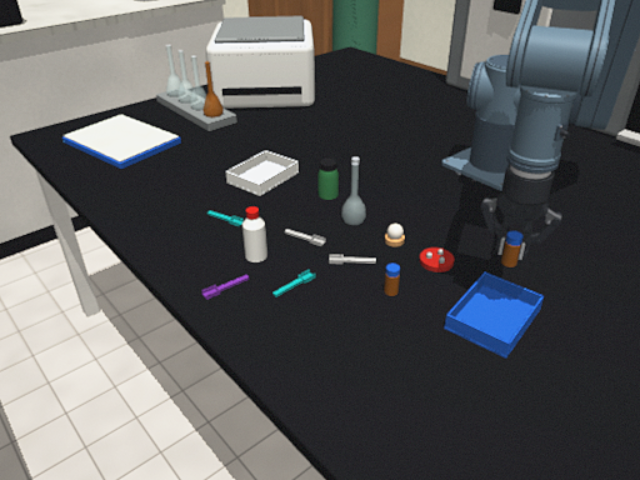

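```bash
python3 - <<'E'
from h import *
c=load("wrist3")
P=np.array([plane(c,(u/1.25,v/1.25),35)[:2] for u,v in [(246,16),(456,67),(390,300),(207,283)]]);print(P,P.mean(0),(P[0]+P[2])/2,(P[1]+P[3])/2)
print([np.linalg.norm(P[i]-P[(i+1)%4]) for i in range(4)])
d=P[0]-P[3]; print(np.degrees(np.arctan2(d[1],d[0])))
A=load("scene0")
for p in P: print(proj(A,(*p,35))*1.5625)
E
```

```text
[[592.55112961 442.19168692]
 [613.79763814 326.39413117]
 [473.00053889 299.4767531 ]
 [438.07758239 412.48266382]] [529.35672226 370.13630875] [532.77583425 370.83422001] [525.93761027 369.4383975 ]
[np.float64(117.73057395042227), np.float64(143.3470208956894), np.float64(118.2791137439877), np.float64(157.30449085404814)]
10.886446905299334
[633.73408628 427.68225579]
[556.6214529  391.28145289]
[599.68452137 343.09498794]
[675.88147709 368.58752913]
```

The wrist view shows the blue bin's corners at (246,16), (456,67) and (207,283). Its centre is about (526,369), turned 11 deg. I lower vial B into the near half.

Emit:
jog_arm --fingers '[0.02,0.02,0.02,0.02,0.02]' --pt "-0.004 0.004 -0.03" --pt "-0.004 0.004 -0.06" --pt "-0.004 0.004 -0.08" --pt "-0.004 0.004 -0.09" --pt "-0.004 0.004 -0.095" --yaw '[0,0,0,0,0]'

```text
time: 4.52
ee_pos: [492.0, 357.3, 57.8]
tool_rot: [[0.385, -0.923, -0.001], [-0.923, -0.385, -0.001], [0.0, 0.001, -1.0]]
wrist_force: [-0.3, 0.7, 0.1]
gripper_width: 0.319
```

Emit:
jog_arm --fingers '[0.02,0.02,0.02]' --pt "0 0 -0.005" --pt "0 0 -0.01" --pt "0 0 -0.01" --yaw '[0,0,0]'

```text
time: 4.77
ee_pos: [492.2, 358.0, 48.7]
tool_rot: [[0.385, -0.923, 0.001], [-0.923, -0.385, 0.0], [-0.0, -0.001, -1.0]]
wrist_force: [-0.3, -0.2, -0.2]
gripper_width: 0.32
```

Emit:
jog_arm --fingers '[0.02,0.02,0.02]' --pt "0 0 -0.002" --pt "0 0 -0.004" --pt "0 0 -0.004" --yaw '[0,0,0]'

```text
time: 5.02
ee_pos: [492.3, 358.3, 45.2]
tool_rot: [[0.386, -0.923, 0.002], [-0.923, -0.386, 0.001], [-0.0, -0.002, -1.0]]
wrist_force: [-0.0, -0.1, 2.8]
gripper_width: 0.316
```

Contact is starting (2.8 N up), so I release gently and lift.

Emit:
jog_arm --fingers '[0.032,0.036,0.042,0.048,0.05]' --pt "0 0 -0.0005" --pt "0 0 0" --pt "0 0 0" --pt "0 0 0" --pt "0 0 0.005" --yaw '[0,0,0,0,0]'

```text
time: 5.43
ee_pos: [490.8, 357.7, 48.5]
tool_rot: [[0.386, -0.923, -0.002], [-0.923, -0.386, -0.001], [0.0, 0.002, -1.0]]
wrist_force: [0.6, -0.2, -0.9]
gripper_width: 0.586
```

Emit:
jog_arm --fingers '[0.05,0.05,0.05,0.05,0.05]' --pt "0 0 0.03" --pt "0 0 0.06" --pt "0 0 0.1" --pt "0.03 -0.03 0.12" --pt "0.06 -0.06 0.12" --yaw '[0,0,0,0,0]'

```text
time: 5.85
ee_pos: [549.1, 304.4, 175.4]
tool_rot: [[0.39, -0.921, 0.009], [-0.921, -0.39, 0.004], [-0.0, -0.01, -1.0]]
wrist_force: [1.0, -0.1, 0.5]
gripper_width: 0.586
```

Emit:
jog_arm --fingers '[0.06,0.06,0.06,0.06,0.06]' --pt "0.024 -0.032 0" --pt "0.045 -0.066 0" --pt "0.062 -0.1 0" --pt "0.062 -0.1065 -0.02" --pt "0.062 -0.1065 -0.02" --yaw '[0,0,0,0,0]'

```text
time: 6.27
ee_pos: [609.2, 192.0, 146.3]
tool_rot: [[0.381, -0.924, -0.005], [-0.924, -0.381, -0.001], [-0.001, 0.005, -1.0]]
wrist_force: [-0.9, -0.2, -1.1]
gripper_width: 0.701
```

```bash
python3 cap.py 4 wrist scene
```

```text
6.3667 [608.7 195.4 148.4] [ 8. 29. 83.  0. 69. 75.] 0.703153199209088 [-0.2  0.4  0.1]
```

View pics/wrist4.png

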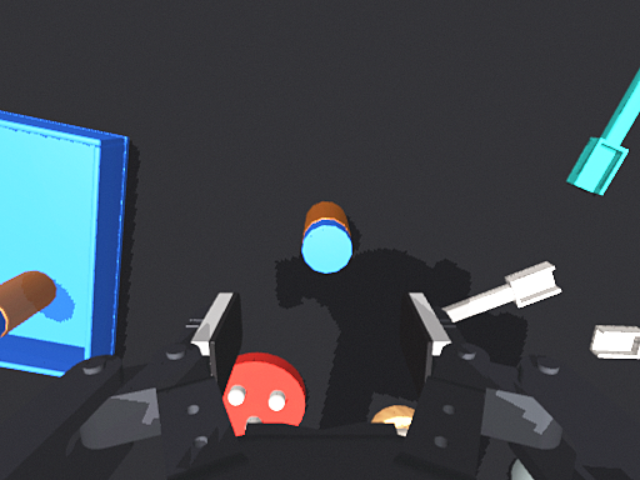

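View pics/scene4.png

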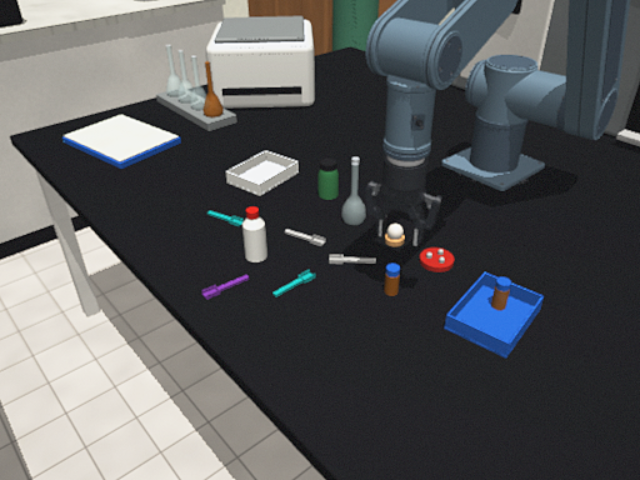

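Vial B stands upright in the blue bin (scene (502,292)). The vial A cap is at wrist (327,247).

```bash
python3 - <<'E'
from h import *
c=load("wrist4")
print(plane(c,(327/1.25,247/1.25),62))
# check the same for tool: where does TCP project
from rig import robot
s=robot.state(); print(s["ee_pos"],s["time"])
E
```

```text
[614.41340443 189.86276429  62.        ]
[608.66416797 195.36743884 148.39692976] 6.3667
```

Emit:
jog_arm --fingers '[0.06,0.06,0.06,0.06,0.06]' --pt "-0.001 -0.002 -0.03" --pt "-0.001 -0.002 -0.06" --pt "-0.001 -0.002 -0.09" --pt "-0.001 -0.002 -0.109" --pt "-0.001 -0.002 -0.109" --yaw '[0,0,0,0,0]'

```text
time: 6.78
ee_pos: [604.9, 195.0, 36.3]
tool_rot: [[0.388, -0.922, -0.008], [-0.922, -0.388, -0.001], [-0.002, 0.008, -1.0]]
wrist_force: [-0.6, -0.2, -0.3]
gripper_width: 0.7
```

Emit:
jog_arm --fingers '[0.04,0.034,0.028,0.02,0.02]' --pt "0 0 0" --pt "0 0 0" --pt "0 0 0" --pt "0 0 0" --pt "0 0 0" --yaw '[0,0,0,0,0]'

```text
time: 7.2
ee_pos: [610.1, 194.2, 42.4]
tool_rot: [[0.386, -0.923, 0.004], [-0.923, -0.386, 0.001], [0.0, -0.004, -1.0]]
wrist_force: [-0.0, 2.0, 4.9]
gripper_width: 0.32
```

Emit:
jog_arm --fingers '[0.02,0.02,0.02,0.02,0.02]' --pt "0 0 0.02" --pt "0 0 0.05" --pt "0 0 0.08" --pt "0 0 0.11" --pt "-0.01 0.03 0.11" --yaw '[0,0,0,0,0]'

```text
time: 7.62
ee_pos: [604.4, 219.8, 157.8]
tool_rot: [[0.381, -0.924, 0.013], [-0.924, -0.381, -0.0], [0.006, -0.012, -1.0]]
wrist_force: [2.5, 0.9, -1.1]
gripper_width: 0.319
```

Emit:
jog_arm --fingers '[0.02,0.02,0.02,0.02,0.02]' --pt "-0.009 0.038 0" --pt "-0.018 0.076 0" --pt "-0.027 0.114 0" --pt "-0.036 0.15 0" --pt "-0.036 0.15 0" --yaw '[0,0,0,0,0]'

```text
time: 8.03
ee_pos: [559.8, 380.0, 150.6]
tool_rot: [[0.39, -0.921, -0.0], [-0.921, -0.39, 0.003], [-0.003, -0.001, -1.0]]
wrist_force: [0.4, -0.2, -0.0]
gripper_width: 0.318
```

```bash
python3 cap.py 5 wrist
```

```text
8.0833 [560.9 377.  150.4] [24. 32. 77.  0. 71. 91.] 0.3224127324236031 [-0.3 -1.4 -0.6]
```

View pics/wrist5.png

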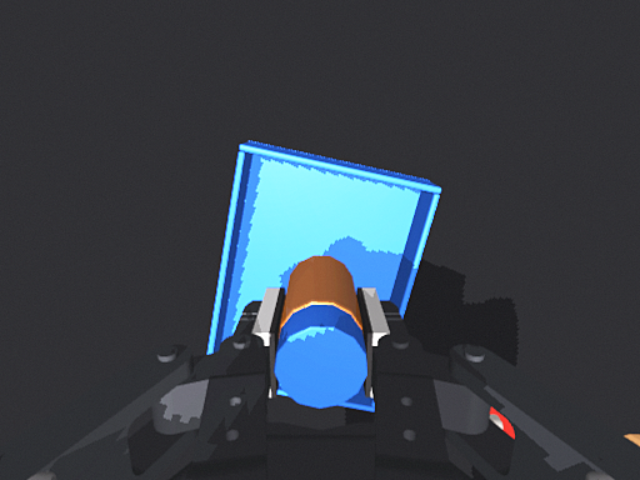

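Vial A is held upright over the far half of the blue bin; far corners at (243,147) and (440,188). I lower it.

Emit:
jog_arm --fingers '[0.02,0.02,0.02,0.02,0.02]' --pt "0 0 -0.03" --pt "0 0 -0.06" --pt "0 0 -0.08" --pt "0 0 -0.09" --pt "0 0 -0.095" --yaw '[0,0,0,0,0]'

```text
time: 8.5
ee_pos: [562.0, 372.0, 53.2]
tool_rot: [[0.385, -0.923, -0.003], [-0.923, -0.385, -0.002], [0.0, 0.003, -1.0]]
wrist_force: [-0.2, -0.5, -0.6]
gripper_width: 0.321
```

Emit:
jog_arm --fingers '[0.02,0.02,0.02]' --pt "0 0 -0.003" --pt "0 0 -0.005" --pt "0 0 -0.005" --yaw '[0,0,0]'

```text
time: 8.75
ee_pos: [563.5, 373.5, 51.1]
tool_rot: [[0.385, -0.923, 0.002], [-0.923, -0.385, 0.001], [-0.0, -0.002, -1.0]]
wrist_force: [0.7, -0.5, -0.5]
gripper_width: 0.318
```

Emit:
jog_arm --fingers '[0.02,0.02,0.02,0.02]' --pt "0 0 -0.002" --pt "0 0 -0.003" --pt "0 0 -0.004" --pt "0 0 -0.004" --yaw '[0,0,0,0]'

```text
time: 9.08
ee_pos: [563.0, 373.6, 46.6]
tool_rot: [[0.386, -0.923, 0.001], [-0.923, -0.386, 0.0], [-0.0, -0.001, -1.0]]
wrist_force: [0.3, -0.4, 1.7]
gripper_width: 0.323
```

Emit:
jog_arm --fingers '[0.032,0.036,0.042,0.048,0.05]' --pt "0 0 -0.0005" --pt "0 0 0" --pt "0 0 0" --pt "0 0 0" --pt "0 0 0.005" --yaw '[0,0,0,0,0]'

```text
time: 9.5
ee_pos: [561.9, 373.1, 50.1]
tool_rot: [[0.386, -0.923, -0.002], [-0.923, -0.386, -0.001], [0.0, 0.002, -1.0]]
wrist_force: [-0.7, -0.9, 0.7]
gripper_width: 0.588
```

Emit:
jog_arm --fingers '[0.05,0.05,0.05,0.05,0.05]' --pt "0 0 0.03" --pt "0 0 0.06" --pt "0 0 0.09" --pt "0 -0.03 0.11" --pt "0.006 -0.07 0.11" --yaw '[0,0,0,-7,-14]'

```text
time: 9.92
ee_pos: [570.3, 306.7, 167.3]
tool_rot: [[0.15, -0.989, 0.01], [-0.989, -0.15, 0.004], [-0.003, -0.01, -1.0]]
wrist_force: [1.4, -0.1, 0.2]
gripper_width: 0.585
```

Emit:
jog_arm --fingers '[0.05,0.05,0.04,0.04,0.04]' --pt "0.006 -0.04 0" --pt "0.012 -0.08 0" --pt "0.018 -0.12 0" --pt "0.024 -0.16 0" --pt "0.03 -0.19 0" --yaw '[-7,-14,-21,-28,-35]'

```text
time: 10.33
ee_pos: [598.7, 110.4, 161.7]
tool_rot: [[-0.45, -0.893, 0.001], [-0.893, 0.45, -0.001], [0.0, -0.001, -1.0]]
wrist_force: [0.5, 0.2, -0.2]
gripper_width: 0.47
```

Emit:
jog_arm --fingers '[0.04,0.04,0.04,0.04,0.04]' --pt "0.003 -0.03 0" --pt "0.004 -0.047 0" --pt "0.004 -0.047 0" --pt "0.004 -0.047 0" --pt "0.004 -0.047 0" --yaw '[-7,-14,-18.5,-18.5,-18.5]'

```text
time: 10.75
ee_pos: [602.7, 66.3, 161.4]
tool_rot: [[-0.704, -0.711, 0.0], [-0.711, 0.704, 0.0], [-0.0, -0.0, -1.0]]
wrist_force: [-0.4, 1.0, 0.1]
gripper_width: 0.468
```

```bash
python3 cap.py 6 wrist scene
```

```text
10.85 [602.6  67.1 161.2] [ -4.  25.  87.   0.  68. 130.] 0.46873654916596097 [-0.   0.1  0. ]
```

View pics/wrist6.png

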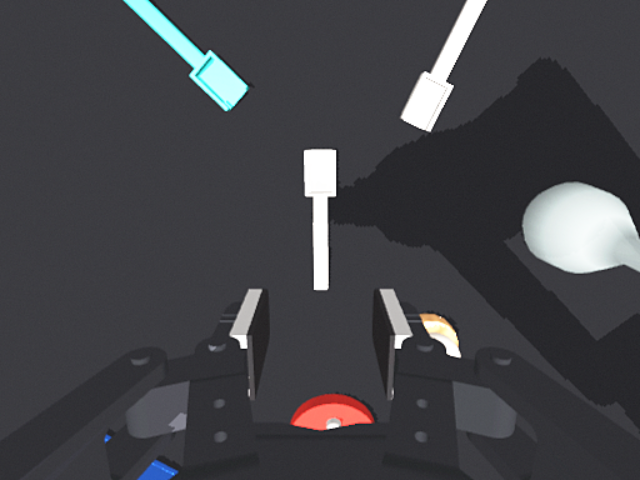

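View pics/scene6.png

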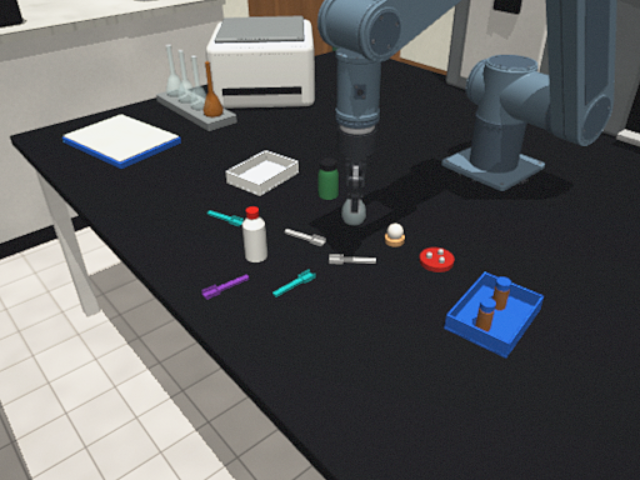

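Both vials stand in the blue bin. The scoop runs from wrist (320,150) to (321,289), parallel to the pads. I compute its midpoint.

```bash
python3 - <<'E'
from h import *
c=load("wrist6")
a=plane(c,(320/1.25,150/1.25),10);b=plane(c,(321/1.25,289/1.25),6);d=a-b
print(a,b,(a+b)/2,np.hypot(*d[:2]),np.degrees(np.arctan2(d[1],d[0])))
for st,ce,l in blobs(masks(c["img"])["white"],60): print(st,ce,plane(c,ce,5))
E
```

```text
[637.93455276  28.89983021  10.        ] [566.13478585  98.91304008   6.        ] [602.03466931  63.90643515   8.        ] 100.28487465516895 -44.2782271008208
[ 320    0   70  106 2189] [352.24668799  57.75605299] [618.44685315 -59.01456563   5.        ]
[142  38  55  50 815] [175.4809816   63.94601227] [713.86119786  43.97333476   5.        ]
[ 243  119   26  113 1900] [255.85315789 164.83105263] [610.69743734  56.03816326   5.        ]
[ 418  146   94   73 5365] [464.63373719 183.25852749] [469.68727007 -63.08427227   5.        ]
[183 231  27  48 552] [195.98188406 253.36050725] [589.97842735 155.76056655   5.        ]
[304 231  26  48 562] [316.48576512 253.3113879 ] [510.38095705  75.12180197   5.        ]
[339 257  30  29 387] [355.07751938 269.70284238] [471.55027987  60.43460644   5.        ]
[135 330  14  16 139] [142.79856115 337.48201439] [564.07842449 264.89068199   5.        ]
[261 335  12   9  74] [266.32432432 338.74324324] [474.18243128 176.05136123   5.        ]
```

Emit:
jog_arm --fingers '[0.03,0.03,0.03,0.03,0.03]' --pt "0 -0.003 -0.03" --pt "0 -0.003 -0.07" --pt "0 -0.003 -0.1" --pt "0 -0.003 -0.12" --pt "0 -0.003 -0.125" --yaw '[0.5,0.5,0.5,0.5,0.5]'

```text
time: 11.27
ee_pos: [599.6, 64.6, 32.0]
tool_rot: [[-0.697, -0.718, -0.007], [-0.718, 0.697, 0.001], [0.005, 0.006, -1.0]]
wrist_force: [-0.8, -0.4, -0.3]
gripper_width: 0.35
```

Emit:
jog_arm --fingers '[0.03,0.022,0.016]' --pt "0 0 -0.003" --pt "0 0 -0.006" --pt "0 0 -0.006" --yaw '[0,0,0]'

```text
time: 11.52
ee_pos: [603.6, 63.7, 31.1]
tool_rot: [[-0.698, -0.716, 0.002], [-0.716, 0.698, -0.0], [-0.001, -0.002, -1.0]]
wrist_force: [0.6, -0.4, 0.2]
gripper_width: 0.191
```

```bash
python3 cap.py 7 wrist
```

```text
11.5667 [603.7  63.6  31.5] [ -4.  33.  94.  -0.  52. 130.] 0.18782126271616048 [-0.1 -0.   0.5]
```

View pics/wrist7.png

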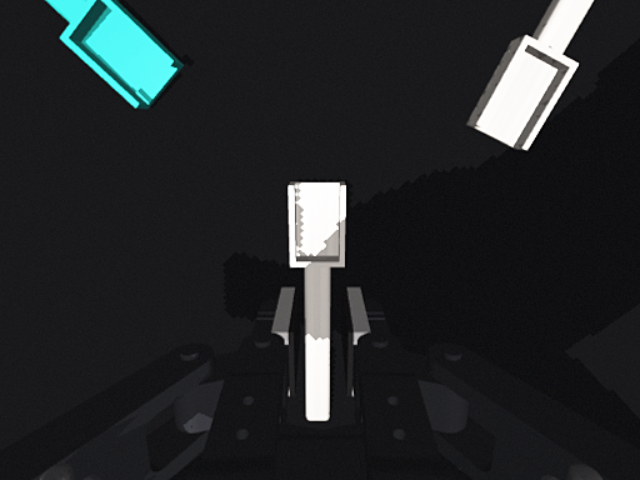

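The jaws straddle the handle at (318,300). I go down 3 mm and close.

Emit:
jog_arm --fingers '[0.016,0.016,0.0,0.0,0.0]' --pt "0 0 -0.003" --pt "0 0 -0.003" --pt "0 0 -0.003" --pt "0 0 -0.003" --pt "0 0 -0.003" --yaw '[0,0,0,0,0]' --newtons 40

```text
time: 11.98
ee_pos: [603.1, 63.4, 27.7]
tool_rot: [[-0.699, -0.715, 0.001], [-0.715, 0.699, -0.0], [-0.001, -0.001, -1.0]]
wrist_force: [0.2, -0.4, 3.0]
gripper_width: 0.094
```

Emit:
jog_arm --fingers '[0,0,0,0,0]' --pt "0 0 0.0" --pt "0 0 0.02" --pt "0 0 0.04" --pt "0 0 0.06" --pt "0 0 0.06" --yaw '[0,0,0,0,0]'

```text
time: 12.4
ee_pos: [605.0, 63.3, 90.8]
tool_rot: [[-0.699, -0.715, 0.006], [-0.715, 0.699, -0.001], [-0.004, -0.005, -1.0]]
wrist_force: [1.1, -0.1, -0.4]
gripper_width: 0.102
```

```bash
python3 cap.py 8 wrist scene
```

```text
12.5 [603.   63.4  87.4] [ -5.  29.  92.  -0.  59. 130.] 0.09299355375789693 [ 0.5 -0.3 -0.6]
```

View pics/wrist8.png

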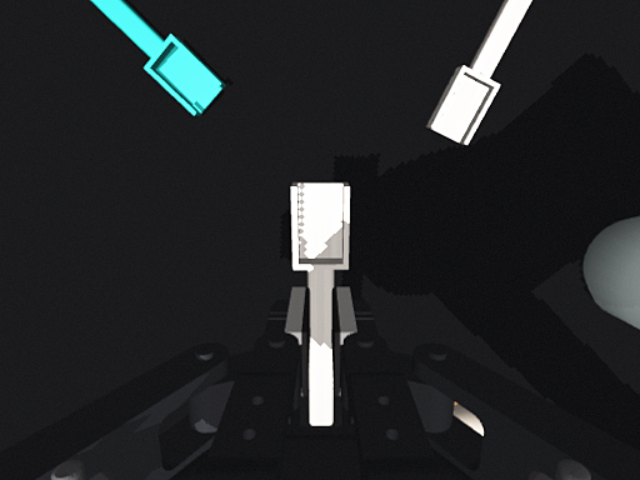

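Scoop held level at mid-handle. I lift it over the flask height, turn it and go to the white bin.

Emit:
jog_arm --fingers '[0,0,0,0,0]' --pt "0 0 0.04" --pt "0 0 0.08" --pt "0 0 0.12" --pt "0 -0.02 0.14" --pt "0 -0.06 0.14" --yaw '[6,12,18,24,30]'

```text
time: 12.92
ee_pos: [604.8, 6.3, 231.8]
tool_rot: [[-0.237, -0.971, 0.008], [-0.971, 0.237, 0.001], [-0.003, -0.008, -1.0]]
wrist_force: [1.9, -0.5, -1.1]
gripper_width: 0.095
```

Emit:
jog_arm --fingers '[0,0,0,0,0]' --pt "0 -0.04 0" --pt "0 -0.08 0" --pt "0 -0.12 0" --pt "0 -0.16 0" --pt "-0.01 -0.2 0" --yaw '[6,12,18,24,27]'

```text
time: 13.33
ee_pos: [592.7, -198.3, 224.8]
tool_rot: [[0.225, -0.974, -0.002], [-0.974, -0.225, 0.001], [-0.002, 0.001, -1.0]]
wrist_force: [1.4, -0.7, -0.1]
gripper_width: 0.098
```

Emit:
jog_arm --fingers '[0,0,0,0,0]' --pt "-0.015 -0.035 0" --pt "-0.03 -0.07 0" --pt "-0.045 -0.11 -0.01" --pt "-0.06 -0.145 -0.03" --pt "-0.066 -0.175 -0.055" --yaw '[0,0,0,0,0]'

```text
time: 13.75
ee_pos: [525.4, -373.2, 172.5]
tool_rot: [[0.218, -0.976, 0.001], [-0.976, -0.218, -0.001], [0.002, -0.0, -1.0]]
wrist_force: [0.9, -0.8, -0.7]
gripper_width: 0.096
```

```bash
python3 cap.py 9 wrist scene
```

```text
13.85 [ 522.4 -373.8  165.8] [-45.  28.  81.  -0.  71.  32.] 0.09503796245130731 [-0.3  1.2 -1.5]
```

View pics/wrist9.png

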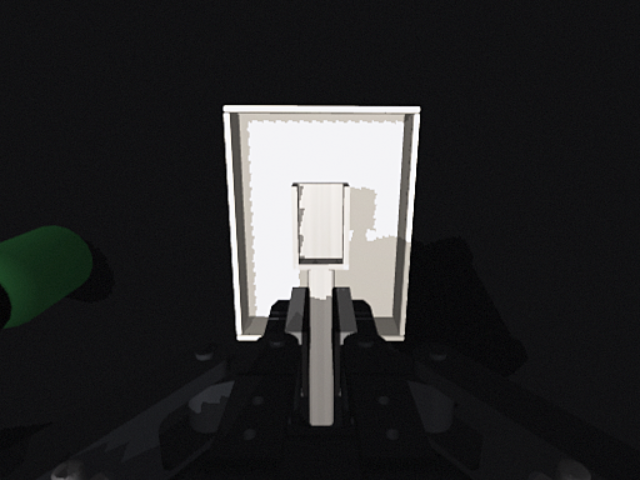

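View pics/scene9.png

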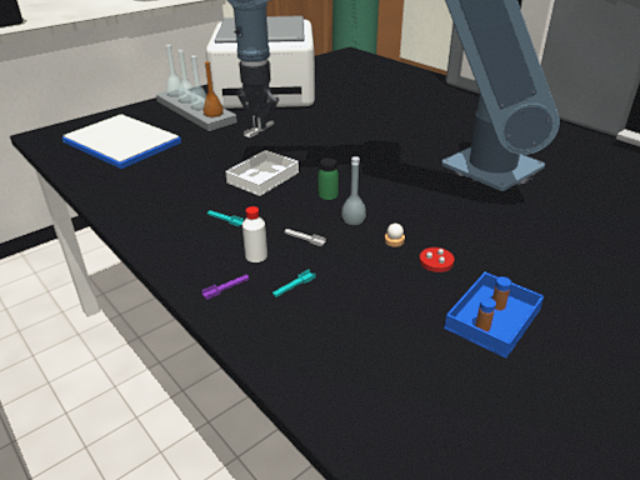

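The bin is aligned with the scoop: corners (224,107), (420,107), (404,340), (237,340). I compute its centre.

```bash
python3 - <<'E'
from h import *
c=load("wrist9")
P=np.array([plane(c,(u/1.25,v/1.25),35)[:2] for u,v in [(224,107),(420,107),(404,340),(237,340)]]);print(P,P.mean(0))
print([np.linalg.norm(P[i]-P[(i+1)%4]) for i in range(4)])
d=P[0]-P[3]; print(np.degrees(np.arctan2(d[1],d[0])))
E
```

```text
[[ 587.31507482 -300.88250706]
 [ 613.22044647 -416.29651148]
 [ 458.70005054 -450.45547637]
 [ 432.73644966 -334.27504895]] [ 522.99300537 -375.47738596]
[np.float64(118.28558955349668), np.float64(158.25102729888889), np.float64(119.04621070986462), np.float64(158.14427972395293)]
12.189893513542454
```

Emit:
jog_arm --fingers '[0,0,0,0,0]' --pt "0.003 -0.02 -0.03" --pt "0.004 -0.024 -0.06" --pt "0.004 -0.024 -0.09" --pt "0.004 -0.024 -0.11" --pt "0.004 -0.024 -0.12" --yaw '[0,0,0,0,0]'

```text
time: 14.27
ee_pos: [528.9, -391.9, 47.8]
tool_rot: [[0.22, -0.976, -0.006], [-0.976, -0.22, 0.006], [-0.007, 0.004, -1.0]]
wrist_force: [0.0, 1.2, -1.5]
gripper_width: 0.095
```

Emit:
jog_arm --fingers '[0,0,0]' --pt "0 0 -0.004" --pt "0 0 -0.008" --pt "0 0 -0.008" --yaw '[0,0,0]'

```text
time: 14.52
ee_pos: [531.3, -394.5, 45.1]
tool_rot: [[0.22, -0.976, 0.0], [-0.976, -0.22, -0.0], [0.0, -0.0, -1.0]]
wrist_force: [-0.2, 0.3, -1.0]
gripper_width: 0.097
```

Emit:
jog_arm --fingers '[0,0,0,0]' --pt "0 0 -0.005" --pt "0 0 -0.01" --pt "0 0 -0.011" --pt "0 0 -0.011" --yaw '[0,0,0,0]'

```text
time: 14.85
ee_pos: [530.8, -394.5, 33.8]
tool_rot: [[0.219, -0.976, -0.0], [-0.976, -0.219, 0.0], [-0.0, 0.0, -1.0]]
wrist_force: [-0.6, 0.1, -0.5]
gripper_width: 0.097
```

Emit:
jog_arm --fingers '[0,0,0]' --pt "0 0 -0.002" --pt "0 0 -0.002" --pt "0 0 -0.002" --yaw '[0,0,0]'

```text
time: 15.1
ee_pos: [531.0, -394.8, 32.0]
tool_rot: [[0.219, -0.976, 0.0], [-0.976, -0.219, -0.0], [0.0, -0.0, -1.0]]
wrist_force: [-0.3, -0.7, 0.5]
gripper_width: 0.096
```

Emit:
jog_arm --fingers '[0.012,0.016,0.02,0.022,0.022]' --pt "0 0 0" --pt "0 0 0" --pt "0 0 0.0" --pt "0 0 0.01" --pt "0 0 0.04" --yaw '[0,0,0,0,0]'

```text
time: 15.52
ee_pos: [528.5, -392.3, 67.9]
tool_rot: [[0.219, -0.976, -0.007], [-0.976, -0.219, 0.007], [-0.008, 0.005, -1.0]]
wrist_force: [0.1, 0.7, 0.4]
gripper_width: 0.258
```

Emit:
jog_arm --fingers '[0.03,0.03,0.04,0.04,0.04]' --pt "0 0 0.04" --pt "0 0 0.08" --pt "0.015 0.03 0.1" --pt "0.03 0.065 0.1" --pt "0.045 0.1 0.1" --yaw '[0,-7,-14,-21,-28]'

```text
time: 15.93
ee_pos: [577.1, -295.2, 175.6]
tool_rot: [[-0.272, -0.962, 0.005], [-0.962, 0.272, -0.004], [0.002, -0.006, -1.0]]
wrist_force: [0.9, -0.1, -1.4]
gripper_width: 0.467
```

Emit:
jog_arm --fingers '[0.04,0.04,0.04,0.04,0.04]' --pt "0.01 0.036 0" --pt "0.02 0.072 0" --pt "0.03 0.108 0" --pt "0.04 0.146 0" --pt "0.048 0.185 0" --yaw '[-7,-14,-21,-28,-35]'

```text
time: 16.35
ee_pos: [624.3, -108.6, 172.9]
tool_rot: [[-0.773, -0.635, 0.001], [-0.635, 0.773, -0.0], [-0.001, -0.001, -1.0]]
wrist_force: [0.5, -0.9, 0.2]
gripper_width: 0.471
```

Emit:
jog_arm --fingers '[0.04,0.04,0.04,0.04,0.04]' --pt "0 0.02 0" --pt "0 0.039 0" --pt "0 0.039 0" --pt "0 0.039 0" --pt "0 0.039 0" --yaw '[-7,-14,-19,-19,-19]'

```text
time: 16.77
ee_pos: [623.9, -71.1, 172.6]
tool_rot: [[-0.934, -0.358, 0.001], [-0.358, 0.934, -0.001], [-0.001, -0.001, -1.0]]
wrist_force: [0.2, 1.0, 0.0]
gripper_width: 0.47
```

```bash
python3 cap.py 10 wrist scene
```

```text
16.8667 [623.9 -71.9 172.2] [-17.  26.  83.  -0.  70. 142.] 0.4684483842760615 [-0.1 -0.9 -0. ]
```

View pics/wrist10.png

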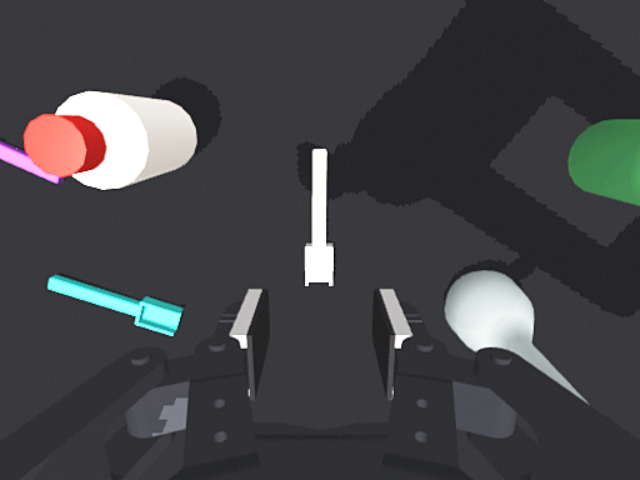

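View pics/scene10.png

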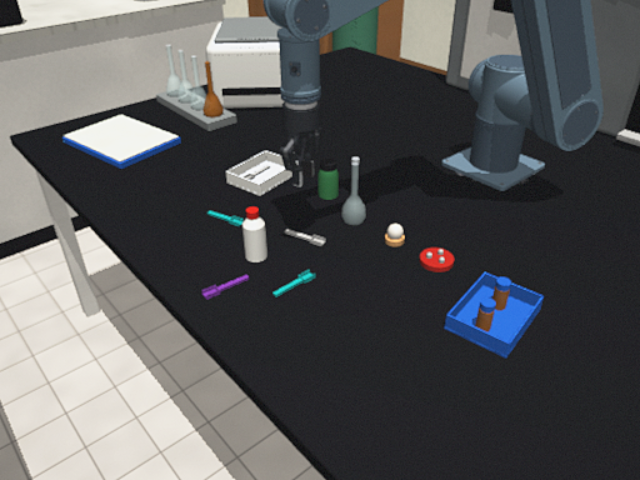

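Scoop A lies flat in the white bin (scene (258,173)). Scoop B runs from wrist (319,150) to (319,285). I compute its midpoint and the flask clearance.

```bash
python3 - <<'E'
from h import *
c=load("wrist10")
a=plane(c,(319.5/1.25,150/1.25),6);b=plane(c,(319/1.25,285/1.25),8);d=b-a
print(a,b,(a+b)/2,np.hypot(*d[:2]),np.degrees(np.arctan2(d[1],d[0])))
print("flask",plane(c,(488/1.25,305/1.25),20))
A,B=load("scene0"),load("side0")
print(tri([ray(A,(443/1.5625,268/1.5625)),ray(B,(494/1.5625,318/1.5625))]), tri([ray(A,(444/1.5625,202/1.5625)),ray(B,(503/1.5625,264/1.5625))]))
E
```

```text
[ 641.068419   -119.37818959    6.        ] [605.64323607 -25.91422133   8.        ] [623.35582753 -72.64620546   7.        ] 99.95227335430656 110.7579619199825
flask [485.85307764 -60.46606919  20.        ]
(array([483.91377122, -51.84692074,  17.76710969]), [np.float64(3.0158374293256243), np.float64(3.0158374293257126)]) (array([485.14914426, -51.50958451, 156.76505367]), [np.float64(0.7330538451775448), np.float64(0.7330538451774709)])
```

Emit:
jog_arm --fingers '[0.03,0.03,0.03,0.03,0.03]' --pt "0 -0.001 -0.03" --pt "0 -0.001 -0.07" --pt "0 -0.001 -0.1" --pt "0 -0.001 -0.125" --pt "0 -0.001 -0.133" --yaw '[0.2,0.2,0.2,0.2,0.2]'

```text
time: 17.28
ee_pos: [620.9, -72.5, 34.5]
tool_rot: [[-0.934, -0.358, -0.007], [-0.358, 0.934, 0.002], [0.006, 0.004, -1.0]]
wrist_force: [-0.7, -0.8, -0.2]
gripper_width: 0.348
```

Emit:
jog_arm --fingers '[0.03,0.022,0.016]' --pt "0 0 -0.004" --pt "0 0 -0.008" --pt "0 0 -0.008" --yaw '[0,0,0]'

```text
time: 17.53
ee_pos: [624.6, -72.8, 31.7]
tool_rot: [[-0.934, -0.358, 0.002], [-0.358, 0.934, -0.001], [-0.001, -0.001, -1.0]]
wrist_force: [-1.0, 0.2, -0.0]
gripper_width: 0.189
```

```bash
python3 cap.py 11 wrist
```

```text
17.5833 [624.8 -72.7  32.2] [-17.  35.  91.   0.  54. 142.] 0.18682948159527724 [-1.4 -0.3 -0.6]
```

View pics/wrist11.png

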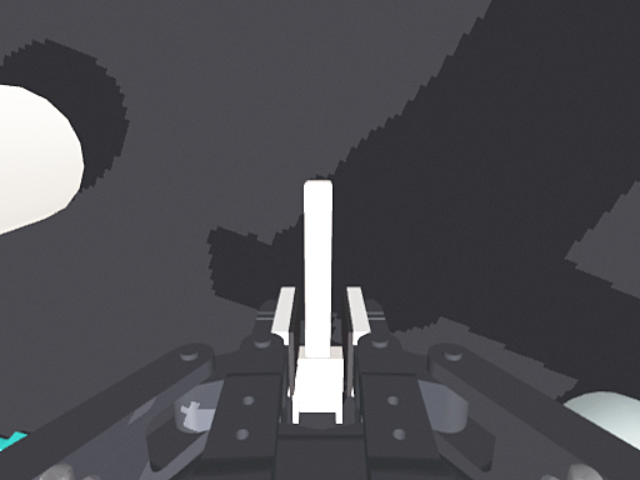

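The jaws straddle the handle clear of the scoop head (which starts at row 348). I close.

Emit:
jog_arm --fingers '[0.016,0.016,0.0,0.0,0.0]' --pt "0 0 -0.003" --pt "0 0 -0.003" --pt "0 0 -0.003" --pt "0 0 -0.003" --pt "0 0 -0.003" --yaw '[0,0,0,0,0]'

```text
time: 18.0
ee_pos: [624.2, -72.2, 28.6]
tool_rot: [[-0.934, -0.358, 0.001], [-0.358, 0.934, -0.0], [-0.001, -0.001, -1.0]]
wrist_force: [-0.2, -0.1, 3.5]
gripper_width: 0.096
```

Emit:
jog_arm --fingers '[0,0,0,0,0]' --pt "0 0 0.0" --pt "0 0 0.02" --pt "0 0 0.04" --pt "0 0 0.07" --pt "0 0 0.1" --yaw '[0,0,0,0,0]'

```text
time: 18.42
ee_pos: [622.8, -71.9, 127.7]
tool_rot: [[-0.934, -0.358, -0.003], [-0.358, 0.934, 0.001], [0.002, 0.002, -1.0]]
wrist_force: [1.3, -0.2, -0.0]
gripper_width: 0.094
```

```bash
python3 cap.py 12 wrist
```

```text
18.4667 [626.5 -72.8 135.1] [-17.  28.  86.   0.  66. 142.] 0.09621799975245052 [ 2.3 -0.2  4.7]
```

View pics/wrist12.png

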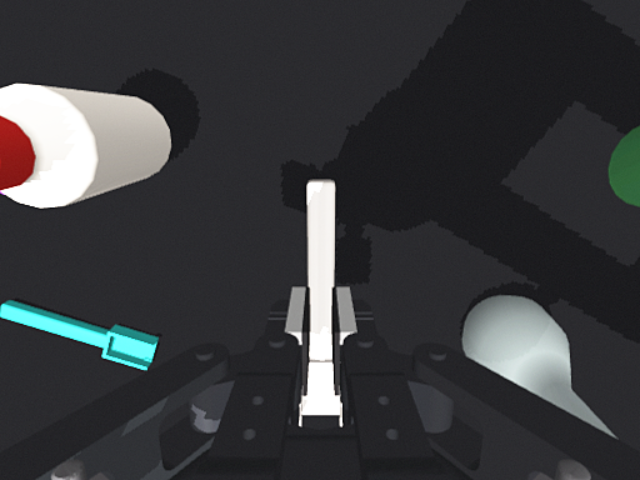

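Scoop B held level. I carry it to the white bin.

Emit:
jog_arm --fingers '[0,0,0,0,0]' --pt "0 -0.01 0.03" --pt "-0.01 -0.04 0.045" --pt "-0.02 -0.07 0.045" --pt "-0.03 -0.1 0.045" --pt "-0.04 -0.13 0.045" --yaw '[7,14,21,28,35]'

```text
time: 18.88
ee_pos: [583.3, -203.1, 173.1]
tool_rot: [[-0.554, -0.833, 0.001], [-0.833, 0.554, -0.0], [-0.0, -0.001, -1.0]]
wrist_force: [-0.4, -0.1, -0.4]
gripper_width: 0.097
```

Emit:
jog_arm --fingers '[0,0,0,0,0]' --pt "-0.015 -0.03 0" --pt "-0.03 -0.06 0" --pt "-0.045 -0.09 0" --pt "-0.06 -0.12 0" --pt "-0.066 -0.148 0" --yaw '[7,14,21,28,35]'

```text
time: 19.3
ee_pos: [515.6, -351.6, 172.4]
tool_rot: [[0.022, -1.0, -0.002], [-1.0, -0.022, 0.001], [-0.001, 0.001, -1.0]]
wrist_force: [-0.3, 1.0, -0.4]
gripper_width: 0.093
```

Emit:
jog_arm --fingers '[0,0,0,0,0]' --pt "0 0 0" --pt "0 0 -0.02" --pt "0 0 -0.03" --pt "0 0 -0.03" --pt "0 0 -0.03" --yaw '[7,11.3,11.3,11.3,11.3]'

```text
time: 19.72
ee_pos: [517.3, -349.3, 141.7]
tool_rot: [[0.211, -0.978, -0.002], [-0.978, -0.211, 0.002], [-0.002, 0.002, -1.0]]
wrist_force: [-0.6, 0.5, 0.2]
gripper_width: 0.097
```

```bash
python3 cap.py 13 wrist
```

```text
19.7667 [ 517.8 -349.6  142.6] [-44.  28.  86.   0.  67.  34.] 0.0919963332199632 [-0.   1.1  0.4]
```

View pics/wrist13.png

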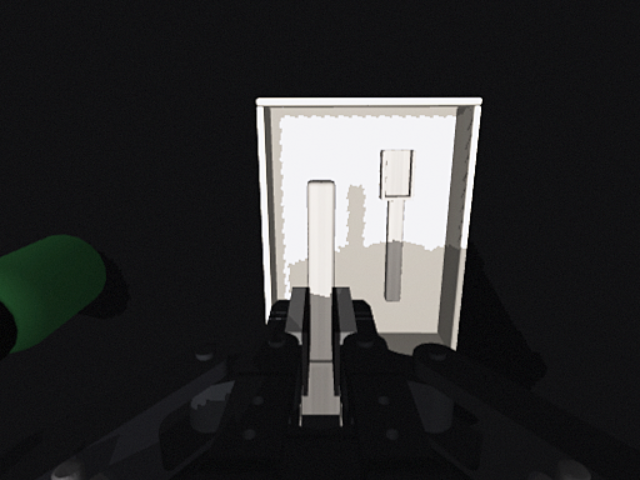

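Scoop A lies flat at (395,225) and scoop B hangs at (320,280), parallel and clear of the walls. I lower B.

Emit:
jog_arm --fingers '[0,0,0,0,0]' --pt "0 -0.001 -0.03" --pt "0 -0.001 -0.06" --pt "0 -0.001 -0.085" --pt "0 -0.001 -0.095" --pt "0 -0.001 -0.1" --yaw '[0,0,0,0,0]'

```text
time: 20.18
ee_pos: [517.4, -350.2, 41.6]
tool_rot: [[0.212, -0.977, -0.002], [-0.977, -0.212, 0.002], [-0.002, 0.001, -1.0]]
wrist_force: [-0.5, -0.4, 0.7]
gripper_width: 0.092
```

Emit:
jog_arm --fingers '[0,0,0,0]' --pt "0 0 -0.003" --pt "0 0 -0.006" --pt "0 0 -0.007" --pt "0 0 -0.007" --yaw '[0,0,0,0]'

```text
time: 20.52
ee_pos: [518.3, -351.7, 36.9]
tool_rot: [[0.213, -0.977, 0.001], [-0.977, -0.213, -0.001], [0.002, -0.001, -1.0]]
wrist_force: [0.4, 0.9, -0.3]
gripper_width: 0.092
```

Emit:
jog_arm --fingers '[0,0,0,0]' --pt "0 0 -0.002" --pt "0 0 -0.004" --pt "0 0 -0.0045" --pt "0 0 -0.0045" --yaw '[0,0,0,0]'

```text
time: 20.85
ee_pos: [518.3, -351.7, 32.5]
tool_rot: [[0.213, -0.977, 0.001], [-0.977, -0.213, -0.001], [0.002, -0.001, -1.0]]
wrist_force: [-0.7, 0.1, 6.0]
gripper_width: 0.099
```

Emit:
jog_arm --fingers '[0.012,0.016,0.02,0.022,0.022]' --pt "0 0 0" --pt "0 0 0" --pt "0 0 0.0" --pt "0 0 0.01" --pt "0 0 0.04" --yaw '[0,0,0,0,0]'

```text
time: 21.27
ee_pos: [515.2, -348.8, 67.5]
tool_rot: [[0.212, -0.977, -0.007], [-0.977, -0.212, 0.007], [-0.008, 0.005, -1.0]]
wrist_force: [-0.8, -0.6, -0.2]
gripper_width: 0.255
```

Emit:
jog_arm --fingers '[0.04,0.05,0.06,0.065,0.065]' --pt "0 0 0.04" --pt "0 0 0.08" --pt "0 0 0.12" --pt "0 0 0.155" --pt "0 0.02 0.165" --yaw '[0,0,0,0,0]'

```text
time: 21.68
ee_pos: [519.5, -335.7, 244.0]
tool_rot: [[0.21, -0.978, 0.009], [-0.978, -0.21, -0.01], [0.011, -0.006, -1.0]]
wrist_force: [0.6, 0.1, 0.7]
gripper_width: 0.757
```

Emit:
jog_arm --fingers '[0.065,0.065,0.065,0.065,0.065]' --pt "0 0.035 0" --pt "0 0.075 0" --pt "0 0.115 0" --pt "0 0.155 0" --pt "0 0.195 0" --yaw '[0,0,0,0,0]'

```text
time: 22.1
ee_pos: [517.2, -134.5, 237.0]
tool_rot: [[0.212, -0.977, 0.001], [-0.977, -0.212, -0.0], [0.0, -0.001, -1.0]]
wrist_force: [0.9, 1.3, -0.8]
gripper_width: 0.763
```

Emit:
jog_arm --fingers '[0.065,0.065,0.065,0.065,0.065]' --pt "-0.008 0.04 0" --pt "-0.016 0.08 0" --pt "-0.024 0.12 0" --pt "-0.032 0.16 0" --pt "-0.039 0.197 0" --yaw '[0,0,0,0,0]'

```text
time: 22.52
ee_pos: [477.7, 62.9, 237.1]
tool_rot: [[0.213, -0.977, 0.001], [-0.977, -0.213, 0.0], [-0.0, -0.001, -1.0]]
wrist_force: [0.6, 0.5, 0.5]
gripper_width: 0.761
```

Emit:
jog_arm --fingers '[0.065,0.065,0.065,0.065,0.065]' --pt "0 0.01 -0.01" --pt "0 0.012 -0.04" --pt "0 0.012 -0.07" --pt "0 0.012 -0.08" --pt "0 0.012 -0.08" --yaw '[0,0,0,0,0]'

```text
time: 22.93
ee_pos: [476.8, 72.8, 154.0]
tool_rot: [[0.213, -0.977, -0.006], [-0.977, -0.213, 0.0], [-0.002, 0.006, -1.0]]
wrist_force: [-0.6, -0.5, 0.6]
gripper_width: 0.761
```

```bash
python3 cap.py 14 wrist scene side
```

```text
23.0833 [479.9  72.3 157.7] [ -5.  14. 105.  -0.  62.  73.] 0.757257813936077 [ 0.5  0.1 -0.2]
```

View pics/wrist14.png

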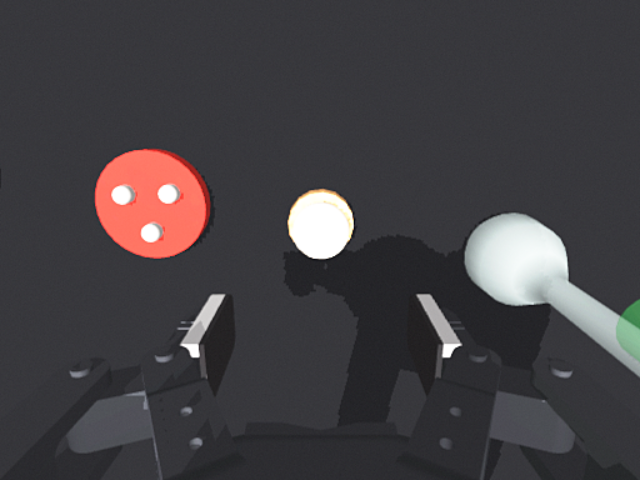

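View pics/scene14.png

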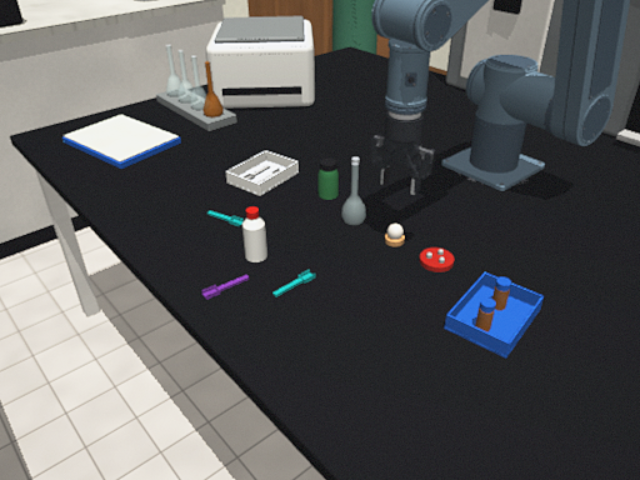

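Both scoops lie flat in the white bin. In the wrist view the ball is at (321,231) on its cork, and the nest studs are at (122,195), (168,193), (151,233). I compute the ball and nest positions.

```bash
python3 - <<'E'
from h import *
c=load("wrist14"); img=c["img"]
h=cv2.cvtColor(img,cv2.COLOR_RGB2HSV)
sub=img[145:215,222:292]; cv2.imwrite("pics/ballcrop.png",cv2.resize(sub,(560,560),interpolation=0)[:,:,::-1])
m=((h[...,1]<40)&(h[...,2]>200)); m[:,:225]=0;m[:,290:]=0;m[:140]=0;m[212:]=0
b=max(blobs(m),key=lambda b:b[0][4]); cnt=max(cv2.findContours(b[2].astype(np.uint8),0,1)[0],key=cv2.contourArea)
ctr,r=cv2.minEnclosingCircle(cnt); print("ball px",ctr,r,plane(c,ctr,27))
# expected radius
e=proj(c,(480,76,27)); f=np.linalg.norm(c["xyz"]-np.array([480,76,27])); print("exp r",321.7*18/f)
S=[]
m=((h[...,1]<60)&(h[...,2]>150))
for uv in [(122,195),(168,193),(151,233)]:
    b=min(blobs(m,10),key=lambda b:np.hypot(*(b[1]-np.array(uv)/1.25))); S.append(plane(c,b[1],19.5)); print(b[0],S[-1])
S=np.array(S);print("nest",S.mean(0),[np.linalg.norm(S[i]-S[i-1]) for i in range(3)])
b=max(blobs(masks(img)["red"],100),key=lambda b:b[0][4]); 
cnt=max(cv2.findContours(b[2].astype(np.uint8),0,1)[0],key=cv2.contourArea); (x,y),_,_=cv2.fitEllipse(cv2.convexHull(cnt)); print("disc",plane(c,(x,y),9))
A,B=load("scene14"),load("side14")
def bl(c,uv): return pick(c,uv)
from m import pick
R=[]
for c2,uv in((A,(316,184)),(B,(298,233))):
    b=pick(c2,"white",uv); cnt=max(cv2.findContours(b[2].astype(np.uint8),0,1)[0],key=cv2.contourArea); ctr,r=cv2.minEnclosingCircle(cnt);R.append(ctr);print(ctr,r)
print(tri([ray(A,R[0]),ray(B,R[1])]))
E
```

```text
ball px (256.41827392578125, 180.07057189941406) 26.712059020996094 [481.49626308  72.92031969  27.        ]
exp r 22.92016694043594
[ 89 148  19  16 218] [472.36074539 199.32300888  19.5       ]
[126 148  18  15 201] [479.23226177 171.21342994  19.5       ]
[113 179  17  15 199] [451.38164719 179.36347283  19.5       ]
nest [467.65821812 183.29997055  19.5       ] [np.float64(28.956961875889363), np.float64(28.93727985641473), np.float64(29.018613540315684)]
disc [468.20421061 184.55031562   9.        ]
(316.0, 184.0) 6.403224468231201
(297.9090881347656, 234.09091186523438) 7.938399314880371
(array([479.07618758,  78.37511823,  31.37531006]), [np.float64(1.8168793833704078), np.float64(1.8168793833703434)])
```

View pics/ballcrop.png

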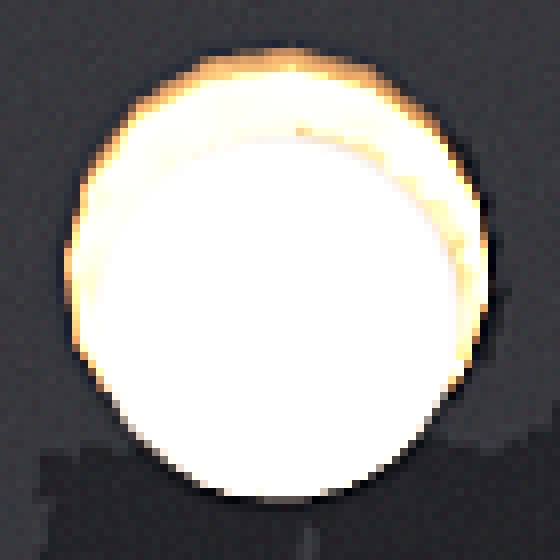

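```bash
python3 - <<'E'
from h import *
c=load("wrist14"); p=plane(c,(256.9-.5,184.9-.5),27); print(p, p[:2]-[467.9,183.9])
A,B=load("scene14"),load("side14")
for n,c2,uv in(("s",A,(316,184)),("d",B,(298,233))):
    x,y=uv; cv2.imwrite(f"pics/b{n}.png",cv2.resize(c2["img"][y-25:y+25,x-25:x+25],(300,300),interpolation=0)[:,:,::-1])
a=cv2.imread("pics/bs.png");b=cv2.imread("pics/bd.png");cv2.imwrite("pics/bsd.png",np.hstack([a,b]))
E
```

```text
[478.04781962  72.18224407  27.        ] [  10.14781962 -111.71775593]
```

View pics/bsd.png

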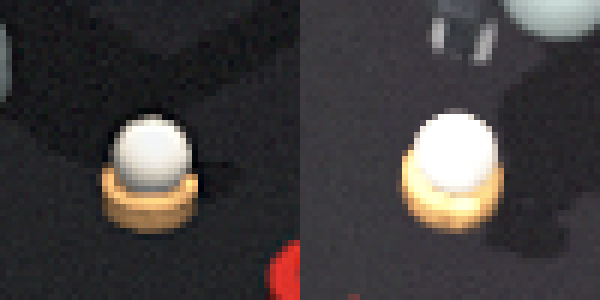

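Jaw-wise the ball is centred on the tool (column 321), so I go straight down and grip it just below its centre.

Emit:
jog_arm --fingers '[0.065,0.065,0.065,0.065,0.065]' --pt "-0.001 0 -0.03" --pt "-0.001 0 -0.06" --pt "-0.001 0 -0.085" --pt "-0.001 0 -0.1" --pt "-0.001 0 -0.108" --yaw '[0,0,0,0,0]'

```text
time: 23.5
ee_pos: [478.1, 72.4, 47.9]
tool_rot: [[0.212, -0.977, -0.0], [-0.977, -0.212, -0.0], [-0.0, 0.0, -1.0]]
wrist_force: [-0.7, 0.8, 1.4]
gripper_width: 0.759
```

Emit:
jog_arm --fingers '[0.055,0.05,0.05,0.05]' --pt "0 0 -0.004" --pt "0 0 -0.005" --pt "0 0 -0.005" --pt "0 0 -0.005" --yaw '[0,0,0,0]'

```text
time: 23.83
ee_pos: [478.9, 72.7, 44.5]
tool_rot: [[0.212, -0.977, 0.003], [-0.977, -0.212, -0.0], [0.001, -0.002, -1.0]]
wrist_force: [-0.1, -0.7, -0.1]
gripper_width: 0.583
```

```bash
python3 cap.py 15 wrist scene
```

```text
23.9333 [478.6  72.8  44.3] [ -5.  23. 111.   0.  46.  73.] 0.5826504215895592 [ 0.5  0.4 -0.2]
```

View pics/wrist15.png

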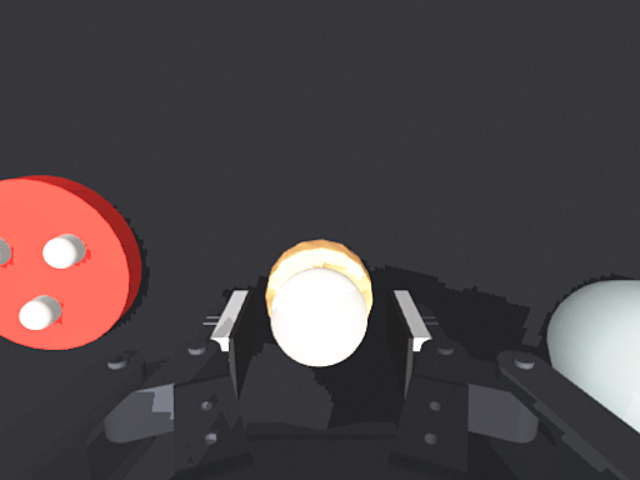

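```bash
python3 - <<'E'
from h import *
c=load("wrist15"); print(plane(c,(319/1.25,316/1.25),27), proj(c,(478.6,72.8,27))*1.25, proj(c,(478.6,72.8,19))*1.25)
E
```

```text
[478.05214609  72.06829837  27.        ] [317.38093414 314.30653741] [317.51070489 304.79421282]
```

The ball is within 1 mm of the tool axis, so I go down 2 mm and close.

Emit:
jog_arm --fingers '[0.05,0.045,0.038,0.03,0.025]' --pt "0 0 -0.002" --pt "0 0 -0.002" --pt "0 0 -0.002" --pt "0 0 -0.002" --pt "0 0 -0.002" --yaw '[0,0,0,0,0]' --newtons 40

```text
time: 24.35
ee_pos: [477.8, 72.9, 41.6]
tool_rot: [[0.213, -0.977, 0.0], [-0.977, -0.213, 0.0], [-0.0, -0.0, -1.0]]
wrist_force: [-0.8, 0.9, 3.9]
gripper_width: 0.398
```

Emit:
jog_arm --fingers '[0.025,0.025,0.025]' --pt "0 0 0" --pt "0 0 0" --pt "0 0 0.003" --yaw '[0,0,0]'

```text
time: 24.6
ee_pos: [477.4, 72.8, 43.9]
tool_rot: [[0.213, -0.977, -0.001], [-0.977, -0.213, -0.0], [-0.0, 0.001, -1.0]]
wrist_force: [-0.7, -1.1, 0.1]
gripper_width: 0.395
```

```bash
python3 cap.py 16 wrist scene
```

```text
24.7 [477.9  72.8  44.4] [ -5.  23. 111.  -0.  46.  73.] 0.39376577255219436 [ 0.3  0.2 -1.4]
```

View pics/wrist16.png

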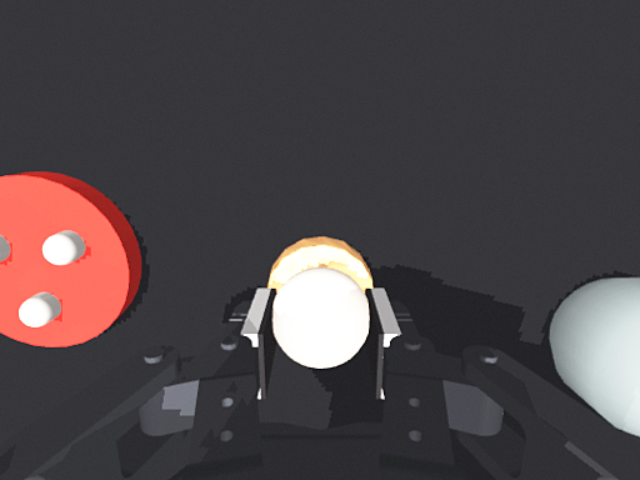

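Emit:
jog_arm --fingers '[0.025,0.025,0.025,0.025,0.025]' --pt "0 0 0.004" --pt "0 0 0.008" --pt "0 0 0.012" --pt "0 0 0.016" --pt "0 0 0.016" --yaw '[0,0,0,0,0]'

```text
time: 25.12
ee_pos: [478.4, 72.8, 61.3]
tool_rot: [[0.213, -0.977, 0.002], [-0.977, -0.213, -0.0], [0.001, -0.002, -1.0]]
wrist_force: [0.1, -0.6, -1.3]
gripper_width: 0.399
```

```bash
python3 cap.py 17 wrist scene side; python3 - <<'E'
import cv2,numpy as np
a=cv2.imread("pics/scene17.png")[200:280,340:460];b=cv2.imread("pics/side17.png")[250:370,320:440]
cv2.imwrite("pics/c17.png",np.hstack([cv2.resize(a,(450,300)),cv2.resize(b,(300,300))]))
E
```

```text
25.2667 [477.8  72.8  60.4] [ -5.  21. 111.   0.  48.  73.] 0.3931318106635798 [ 0.2  0.5 -1.5]
```

View pics/c17.png

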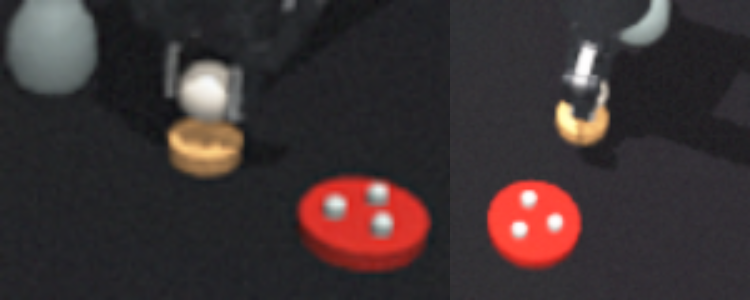

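View pics/wrist17.png

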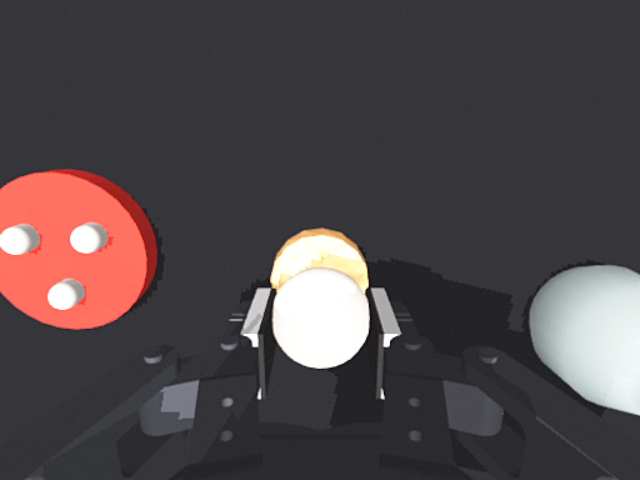

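Ball held off the cork in the wrist view at (320,318). I measure the nest again from this frame, relative to the held ball.

```bash
cat > nest.py <<'E'
import sys
from h import *
from rig import robot
def nest(n,uvs):
    c=load(n); h=cv2.cvtColor(c["img"],cv2.COLOR_RGB2HSV); m=((h[...,1]<60)&(h[...,2]>150)); S=[]
    for uv in uvs:
        b=min(blobs(m,10),key=lambda b:np.hypot(*(b[1]-np.array(uv)/1.25))); S.append(plane(c,b[1],19.5)[:2]); print(b[0],np.round(S[-1],1))
    print([round(float(np.linalg.norm(S[i]-S[i-1])),1) for i in range(3)],"nest",np.mean(S,0)); return np.mean(S,0)
if __name__=="__main__":
    c=load("wrist17"); N=nest("wrist17",[(18,240),(88,238),(66,294)])
    b=plane(c,(320.5/1.25,318/1.25),45.5); print("ball",b, "delta",N-b[:2])
E
python3 nest.py
```

```text
[  0 180  31  24 570] [473.1 198.3]
[ 56 178  30  25 526] [479.9 170.5]
[ 38 223  29  25 513] [452.2 178.5]
[28.8, 28.7, 28.8] nest [468.41304481 182.42653471]
ball [477.79041287  71.63256767  45.5       ] delta [ -9.37736806 110.79396704]
```

Emit:
jog_arm --fingers '[0.025,0.025,0.025,0.025,0.025]' --pt "0 0.005 0.02" --pt "-0.003 0.035 0.03" --pt "-0.006 0.07 0.03" --pt "-0.009 0.1 0.03" --pt "-0.0095 0.111 0.03" --yaw '[0,0,0,0,0]'

```text
time: 25.68
ee_pos: [467.5, 186.8, 90.4]
tool_rot: [[0.214, -0.977, -0.0], [-0.977, -0.214, 0.001], [-0.001, -0.0, -1.0]]
wrist_force: [0.1, -0.4, -0.5]
gripper_width: 0.388
```

Emit:
jog_arm --fingers '[0.025,0.025,0.025]' --pt "0 0 0" --pt "0 0 0" --pt "0 0 0" --yaw '[0,0,0]'

```text
time: 25.93
ee_pos: [468.2, 183.1, 90.0]
tool_rot: [[0.213, -0.977, -0.001], [-0.977, -0.213, -0.001], [0.0, 0.001, -1.0]]
wrist_force: [-1.1, -0.1, -0.8]
gripper_width: 0.392
```

```bash
python3 cap.py 18 wrist scene side
```

```text
26.0833 [468.4 182.7  90.1] [  9.  20. 106.  -0.  53.  86.] 0.39533449163829687 [ 0.4  0.3 -1.9]
```

View pics/wrist18.png

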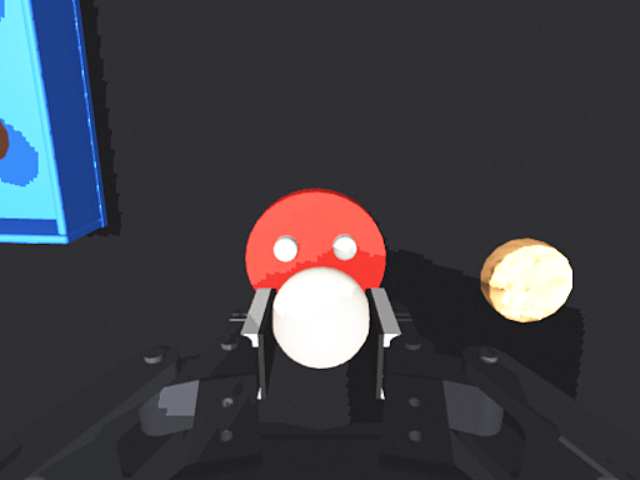

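```bash
python3 - <<'E'
from h import *
c=load("wrist18"); h=cv2.cvtColor(c["img"],cv2.COLOR_RGB2HSV); m=((h[...,1]<60)&(h[...,2]>130)); S=[]
for uv in [(285,249),(345,247)]:
    b=min(blobs(m,10),key=lambda b:np.hypot(*(b[1]-np.array(uv)/1.25))); S.append(plane(c,b[1],19.5)[:2]); print(b[0],S[-1])
N=np.mean(S,0)+[-8.1,-2.0]
b=plane(c,(320.5/1.25,318/1.25),75.5); print("N",N,np.linalg.norm(S[0]-S[1]),"ball",b,N-b[:2])
# disc edges left/right columns
print([plane(c,(u/1.25,v/1.25),12) for u,v in((246,258),(386,258))])
A,B=load("scene0"),load("side0")
print(load("scene18").keys())
E
```

```text
[219 189  19  20 302] [472.72362572 200.74335613]
[267 188  18  20 293] [479.6713437  172.60665137]
N [468.09748471 184.67500375] 28.981803598926728 ball [468.17175999 182.05749431  75.5       ] [-0.07427528  2.61750943]
[array([460.79434339, 219.55259218,  12.        ]), array([476.11521658, 149.29860501,  12.        ])]
dict_keys(['img', 'camera_matrix', 'xyz', 'orientation'])
```

```bash
python3 - <<'E'
import cv2,numpy as np
a=cv2.imread("pics/scene18.png")[190:290,380:500];b=cv2.imread("pics/side18.png")[270:370,300:420]
cv2.imwrite("pics/c18.png",np.hstack([cv2.resize(a,(384,320)),cv2.resize(b,(384,320))]))
E
```

```text
(no output)
```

View pics/c18.png

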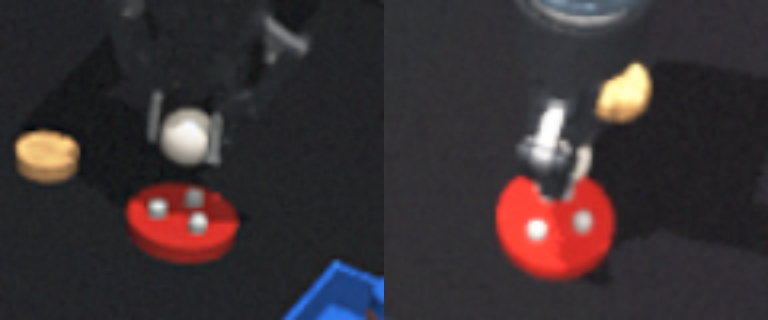

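Ball is over the nest; the studs show it must go 2.5 mm further along y. I shift it and lower.

Emit:
jog_arm --fingers '[0.025,0.025,0.025,0.025,0.025]' --pt "0 0.0025 -0.01" --pt "0 0.0025 -0.02" --pt "0 0.0025 -0.03" --pt "0 0.0025 -0.033" --pt "0 0.0025 -0.035" --yaw '[0,0,0,0,0]'

```text
time: 26.5
ee_pos: [467.3, 186.0, 53.8]
tool_rot: [[0.212, -0.977, -0.003], [-0.977, -0.212, -0.0], [-0.0, 0.003, -1.0]]
wrist_force: [0.1, -0.1, -0.6]
gripper_width: 0.395
```

Emit:
jog_arm --fingers '[0.025,0.025,0.025]' --pt "0 0 0" --pt "0 0 0" --pt "0 0 0" --yaw '[0,0,0]'

```text
time: 26.75
ee_pos: [468.6, 186.4, 55.6]
tool_rot: [[0.213, -0.977, 0.001], [-0.977, -0.213, 0.0], [0.0, -0.001, -1.0]]
wrist_force: [0.6, -0.3, 0.6]
gripper_width: 0.394
```

```bash
python3 cap.py 19 wrist scene side;  python3 - <<'E'
import cv2,numpy as np
a=cv2.imread("pics/scene19.png")[210:290,390:490];b=cv2.imread("pics/side19.png")[290:370,300:400]
cv2.imwrite("pics/c19.png",np.hstack([cv2.resize(a,(400,320),interpolation=2),cv2.resize(b,(400,320),interpolation=2)]))
E
```

```text
26.9 [468.5 186.4  55.7] [  9.  23. 108.   0.  48.  87.] 0.39368145460748644 [ 0.   0.7 -0.9]
```

View pics/wrist19.png

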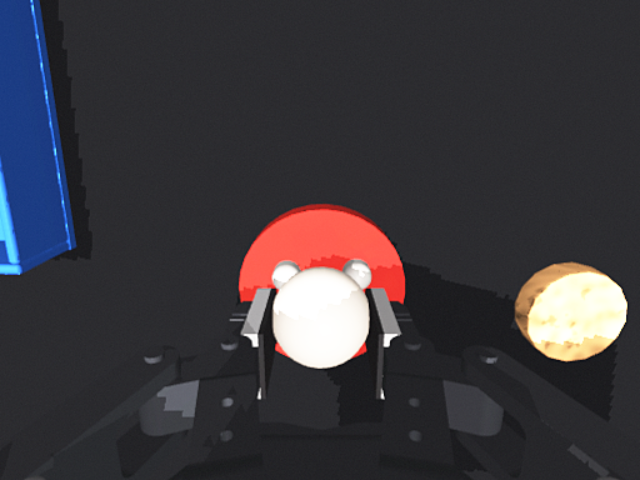

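View pics/c19.png

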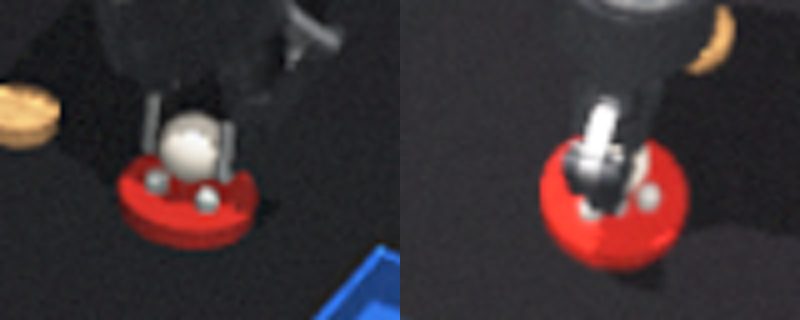

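```bash
python3 - <<'E'
from h import *
c=load("wrist19")
u=np.array([.977,.213])
print(plane(c,(322/1.25,209/1.25),12)[:2]-36*u, plane(c,(320.5/1.25,318/1.25),41)[:2])
A=load("scene19"); 
# ball in scene: crop px (190,147)/4 -> 640-scale
p=((390+190/4)/1.25,(210+147/4)/1.25); print("scene ball",plane(A,p,41))
d=masks(A["img"])["red"]; A0=load("scene0"); b=min(blobs(masks(A0["img"])["red"]),key=lambda b:np.hypot(*(b[1]-[349,208])))
cnt=max(cv2.findContours(b[2].astype(np.uint8),0,1)[0],key=cv2.contourArea);(x,y),_,_=cv2.fitEllipse(cv2.convexHull(cnt));print("scene nest",plane(A0,(x,y),8))
E
```

```text
[466.79454986 184.39181958] [468.54564346 185.40258967]
scene ball [468.69351683 188.12915092  41.        ]
scene nest [466.77302595 188.13785172   8.        ]
```

Both cameras agree within 2 mm, so I shift x by -1.2 mm and lower to contact.

Emit:
jog_arm --fingers '[0.025,0.025,0.025,0.025,0.025]' --pt "-0.0012 -0.0005 -0.002" --pt "-0.0012 -0.0005 -0.004" --pt "-0.0012 -0.0005 -0.005" --pt "-0.0012 -0.0005 -0.0055" --pt "-0.0012 -0.0005 -0.0055" --yaw '[0,0,0,0,0]'

```text
time: 27.32
ee_pos: [466.9, 185.8, 49.6]
tool_rot: [[0.213, -0.977, -0.0], [-0.977, -0.213, -0.0], [-0.0, 0.0, -1.0]]
wrist_force: [0.4, 0.0, -1.4]
gripper_width: 0.396
```

Emit:
jog_arm --fingers '[0.025,0.025,0.025]' --pt "0 0 -0.001" --pt "0 0 -0.0015" --pt "0 0 -0.0015" --yaw '[0,0,0]'

```text
time: 27.57
ee_pos: [467.2, 185.7, 48.7]
tool_rot: [[0.213, -0.977, 0.0], [-0.977, -0.213, -0.0], [0.0, -0.0, -1.0]]
wrist_force: [-1.7, -1.7, 4.9]
gripper_width: 0.398
```

Contact is made at the expected height (48.7), so I release in small steps.

Emit:
jog_arm --fingers '[0.034,0.036,0.038,0.042,0.046]' --pt "0 0 0" --pt "0 0 0" --pt "0 0 0" --pt "0 0 0" --pt "0 0 0" --yaw '[0,0,0,0,0]'

```text
time: 27.98
ee_pos: [467.1, 185.9, 48.2]
tool_rot: [[0.213, -0.977, -0.0], [-0.977, -0.213, 0.0], [-0.0, 0.0, -1.0]]
wrist_force: [-0.3, 0.4, 0.2]
gripper_width: 0.538
```

```bash
python3 cap.py 20 wrist
```

```text
28.0333 [467.  185.9  48.2] [  9.  24. 109.   0.  47.  87.] 0.5395254547425509 [ 0.3 -0.7 -0.9]
```

View pics/wrist20.png

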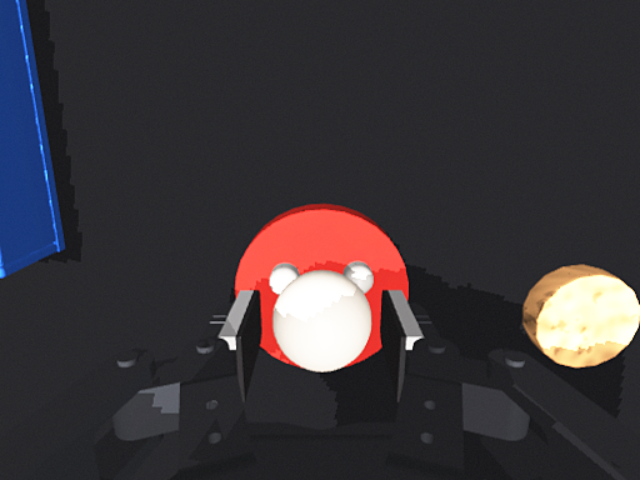

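The ball sits centred on the studs, clear of both pads, at (322,320). I open wider, lift straight up and move back for a check.

Emit:
jog_arm --fingers '[0.055,0.06,0.06,0.06,0.06]' --pt "0 0 0" --pt "0 0 0.01" --pt "0 0 0.04" --pt "0 0 0.08" --pt "0 0 0.12" --yaw '[0,0,0,0,0]'

```text
time: 28.45
ee_pos: [466.0, 185.7, 169.5]
tool_rot: [[0.212, -0.977, -0.003], [-0.977, -0.212, -0.0], [-0.0, 0.003, -1.0]]
wrist_force: [1.7, 0.1, -0.8]
gripper_width: 0.702
```

Emit:
jog_arm --fingers '[0.06,0.06,0.06,0.06,0.06]' --pt "-0.02 0 0.03" --pt "-0.05 0 0.05" --pt "-0.07 0 0.07" --pt "-0.07 0 0.07" --pt "-0.07 0 0.07" --yaw '[0,0,0,0,0]'

```text
time: 28.87
ee_pos: [397.1, 186.1, 240.2]
tool_rot: [[0.213, -0.977, 0.004], [-0.977, -0.213, 0.001], [0.0, -0.004, -1.0]]
wrist_force: [0.1, -0.6, -0.2]
gripper_width: 0.704
```

```bash
python3 cap.py 21 wrist scene side; python3 - <<'E'
from h import *
a=cv2.imread("pics/scene21.png")[200:290,370:490];b=cv2.imread("pics/side21.png")[290:370,300:400]
cv2.imwrite("pics/c21.png",np.hstack([cv2.resize(a,(400,300),interpolation=2),cv2.resize(b,(375,300),interpolation=2)]))
from m import pick
A,B=load("scene21"),load("side21")
def c(C,uv):
    b=pick(C,"white",uv); return b[1],b[0]
x=c(A,(349,202)); y=c(B,(283,262)); print(x,y,tri([ray(A,x[0]),ray(B,y[0])]))
E
```

```text
29.0167 [397.4 185.7 237.7] [ 10.   4. 104.  -0.  72.  88.] 0.7005636826583235 [0.5 0.1 0.2]
(array([349.88950276, 199.59116022]), array([341, 192,  17,  18, 181], dtype=int32)) (array([282.96226415, 266.20754717]), array([276, 258,  16,  18, 212], dtype=int32)) (array([466.92958399, 187.807891  ,  32.54806493]), [np.float64(0.3267810093541908), np.float64(0.32678100935410315)])
```

View pics/c21.png

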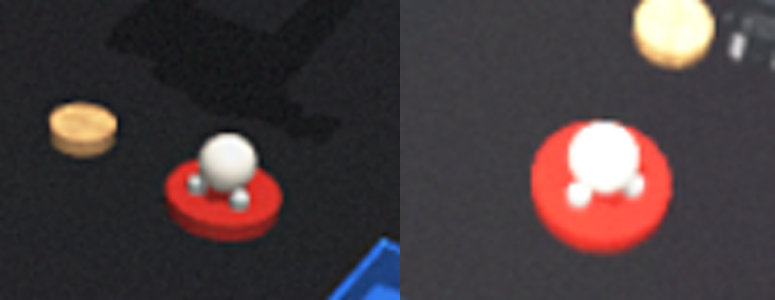

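View pics/scene21.png

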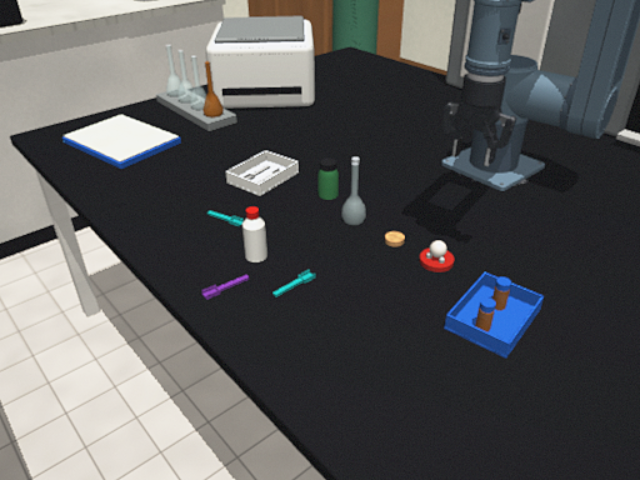

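View pics/side21.png

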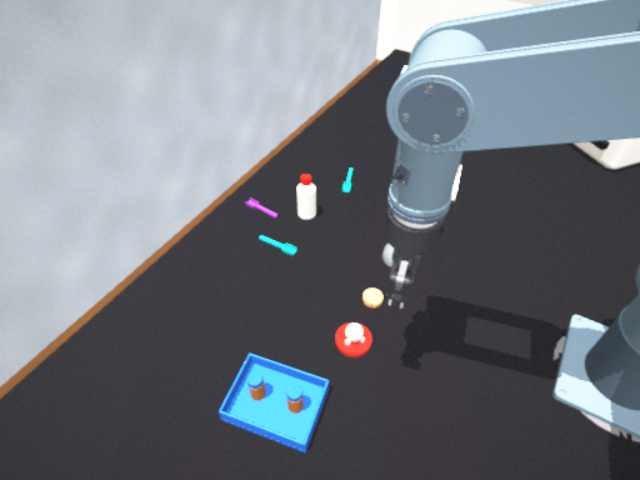

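View pics/wrist21.png

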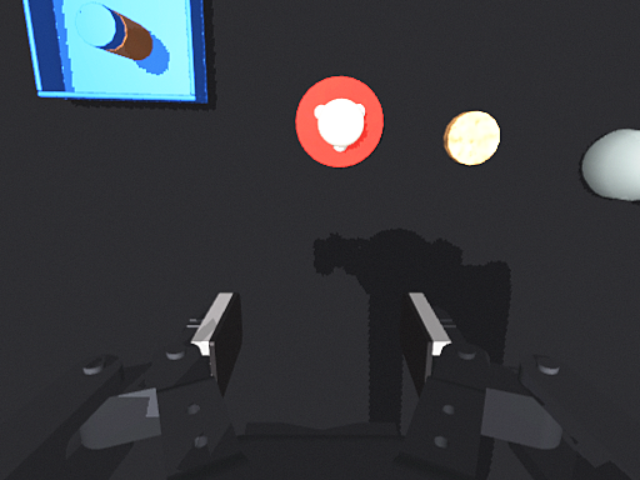

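Everything is in place: ball on all three studs at wrist (340,122), triangulated (467,188,33). Both vials are upright, both scoops flat, and the flask and bottles look unmoved. I hand the job in.

```bash
python3 - <<'E'
from h import *
from rig import robot
A,B=load("scene0"),load("scene21")
for k,uv in [("red",(201,169)),("green",(262,147)),("white",(283,157)),("white",(203.6,191))]:
    r=[min(blobs(masks(c["img"])[k]),key=lambda b:np.hypot(*(b[1]-uv)))[1] for c in(A,B)]; print(k,np.round(r,1).tolist())
print(robot.sign_off())
E
```

```text
red [[201.4, 169.4], [201.4, 169.4]]
green [[262.3, 147.1], [262.3, 147.1]]
white [[283.3, 157.4], [283.3, 157.3]]
white [[203.6, 191.4], [203.6, 191.4]]
the job is handed in; nothing more can be done
None
```

I did the whole job in the order asked and handed it in at about 29 s, well under the 72 s limit. Both vials are in the blue bin, both steel scoops are in the white bin, and the ball is on its red nest.

**Last checks:**
- **Vials:** the scene and side pictures show both standing upright in the blue bin.
- **Scoops:** the scene picture shows both lying flat, side by side, in the white bin.
- **Ball:** the wrist picture shows it centred on all three studs. Its measured centre is (467, 188, 33) mm, against the seat height of 34 mm.
- **Flask and bottles:** their pixel positions are the same as at the start, to within 0.1 pixel.
- **Forces:** the readings stayed below 8 N.

**One disagreement:** the wrist camera and the fixed cameras differed by up to about 6 mm in y (for example, nest y about 184 against 188). I lined up each grasp and the ball's seating by the wrist view relative to the tool, and the results confirmed that choice.

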